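# Hang the hardware bin on the notched rail

### The job

Take the S-hook from its little stand, hang it over the tall rail and slide it along until it drops into the rail's one notch. Then hang the open hardware bin by the raised middle of its handle in the hook's lower curl and leave it hanging freely at rest, hook still in the notch. Keep the bin level all the way so that no hardware spills out, and do not knock over the white bottle.

Things in the scene. Friction and masses are not known exactly. Their poses are not given: they have to be found in the camera images.
- hook_mid (a point): Centre of the plain steel S-hook, 170 mm tall, 0.2 kg, of 10 mm plate (thick along its y, S in its xz plane, z up, bar 9 mm wide). Keep it this way up. Two curls, inside radius 18, outside 27, centred 58 mm above and below this point; a straight slanting shank joins them through this point. At first it hangs on the stand's bar, lower end 24 mm over the table.
- hook_crown (a point): Underside of the top of the S-hook's upper curl, where it rests on a bar: 75 mm above the hook's centre, axes as the hook. The upper curl is closed on the -x side (towards the robot) and on top and opens downward; its free tip is on the +x side and ends 25 mm below this point. Pass it over the rail with the tip just above the rail's top, as the slanting shank leaves little room.
- hook_seat (a point): Lowest inside of the S-hook's lower curl, where a load rests: 75 mm below the hook's centre, axes as the hook. The lower curl opens upward; its free tip is on the -x side (towards the robot, bar from x -18 to -27), ends 25 mm above this point; the slanting shank rises from its +x side and crosses x = 0 at 75 mm above this point.
- hook_grip (a point): Good place to grip the S-hook across its 10 mm thickness (along y): on the robot-side (-x) of its upper curl, 23 mm towards -x and 52 mm above the hook's centre, axes as the hook. From here the bar it hangs on is clear of fingers that come down steeply or lean back towards the robot.
- stand: Small fixed grey stand holding the S-hook: base 100 x 200 mm, two posts at y +-85 mm, between them a level bar along its y, 8 mm thick, 14 mm high, top 185 mm over the table. Origin on the table under the middle of the bar; x away from the robot.
- rail: Fixed tall rail: steel flat bar on edge along its y, 8 mm thick, underside 287 and top 320 mm over the table, between posts (inner faces y +-160 mm). Its top has a single notch, 16 mm wide along y, 9 mm deep, square walls, centred anywhere within 35 mm of the rail's middle; its place is not measured. Origin on the table under the rail's middle, x away from the robot. The top edge may overhang the posts.
- bin_handle (a point): Raised middle of the handle of the open steel hardware bin: centre of the 10 mm round bar, 12 mm long flat, 125 mm above the bin's underside; z up, x across the handle. Hung in the hook, this point is 5 mm above the hook's seat. The bin stands on the table at first; 0.25 to 0.5 kg; 90 mm (x) by 150 mm (y), 65 mm high; rigid fixed hoop handle in its yz plane, its level parts 10 mm lower.
- bin_grip (a point): Middle of the grip fin of the hardware bin: a flat upright plate 10 mm thick (along y), 30 mm high, that sticks out 49 mm from the middle of the bin's front (-x) wall, its top 5 mm over the rim. This point is 72 mm towards -x of and 70 mm below the handle's middle, 55 mm above the underside; axes as the bin. Held here, a gripper that leans back towards the robot a little (0.2 rad) passes in front of hook and rail.
- bottle_mid (a point): Middle (75 mm up) of a white closed squeeze bottle, 56 mm in diameter, 150 mm tall, standing on the table as a bystander; z is its axis.
Not all that is in view belongs to the job. Leave any yellow look-alike of the part that bears hook_mid alone.

How it is judged:
On the way, in this order (a step that is already met when the one before it is completed fails the run):
1. the S-hook hangs over the rail, dropped into the notch (z of hook_crown in the frame of rail between 0.305 and 0.3145 m and x of hook_crown in the frame of rail between -0.008 and 0.008 m and y of hook_crown in the frame of rail between -0.08 and 0.08 m and angle between hook_mid's own z axis and vertical below 0.3 rad), for 0.2 s.
2. the bin's handle lies in the hook's lower curl, the hook still in the notch (all of step 1 and distance between bin_handle and hook_seat below 0.018 m and angle between bin_handle's own z axis and vertical below 0.3 rad and height (world z) of bin_handle above 0.145 m), for 0.2 s.
At the end, for the whole second after the job is handed in: Hook upright (0.3 rad) on the rail with its crown in the notch (under 314.5 mm high, within 8 mm of the rail's mid plane, 80 mm of its middle); raised middle of the bin's handle within 18 mm of the hook's seat point and over 145 mm high; bin level (0.3 rad) and at rest (0.05 m/s, 0.6 rad/s) (all of step 2 and linear speed of bin below 0.05 m/s and angular speed of bin below 0.6 rad/s); the robot touches nothing.
It fails at once if the bin is tipped so far that its hardware would spill (more than 0.7 rad) (angle between bin_handle's own z axis and vertical above 0.7 rad).
It fails at once if the white bottle is knocked over (angle between bottle_mid's own z axis and vertical above 0.6 rad).
It also fails if it takes over 72 s, if anything falls off the work surface, if the arm or the gripper's body presses on something with over 40 N, if the wrist force passes 120 N, or if a joint passes its speed limit or range.

### The arm

A 7-joint arm with a two-finger parallel gripper is mounted at the origin on the work surface. World frame = base frame: x ahead of the robot, y to its left, z up, the work surface at z = 0. Lengths are in m, angles in rad, forces in N, time in s.
With the tool pointing down it reaches from about 0.4 to 0.875 m from the base axis. Payload 19.3 kg.
Tool frame: the origin (TCP) lies midway between the tips of the shut fingers; the grasp point (between the pads) lies 19 mm behind it (bot.tcp_to_grasp is the distance from the TCP to the grasp point, in m); z points along the fingers, y is the direction in which the jaws open and shut (so a half turn about z gives the same grasp; the last joint's range is limited). The gripper opens to 85 mm and grips with 20 to 120 N. Pads are 22 mm wide; open, the fingers measure 114 mm over their backs; the gripper's body (76 mm by 85 mm) begins 54 mm behind the grasp point. The pads swing forward as they close: fully open they stand 13 mm farther back than shut.
Start: joints at [-1.304, 0.521, -0.036, 1.599, 0.021, 1.021, -0.113], TCP at [0.207, 0.59, 0.231] pointing down, gripper open.
Joint ranges: [-2.91, 2.91], [-0.3, 2.13], [-1.5, 1.42], [0.17, 2.43], [-1.26, 4.41], [0.16, 1.93], [-2.52, 2.52]. Speed limits (rad/s): [1.89, 1.89, 2.39, 2.39, 3.01, 3.01, 3.01].

### API

Orientations are given as [roll, pitch, yaw] about the fixed x, y, z axes, in that order (R = Rz(yaw) Ry(pitch) Rx(roll)).
In Python, from workcell import bot gives the robot as it stands. The module is installed in compiled form; this text tells all that it offers.
- The arm moves only by the tool drive_tool, never from a script. Its argument "series" is a list of rows, each a list of 5 numbers: the opening in per cent of the stroke, from 0 (shut) to 100 (fully open), then the shift along the world's x, y, z in m, then the turn about the world's z in rad. A call has 1 to 12 rows; each row shifts and turns the pose as measured when the row begins; what a row does not reach is not made up. A row lasts 1/10 s, in which the tool goes at most 50 mm and 8.59 degrees, less where a joint would pass 70% of its speed; a pose out of reach is approached as far as the arm can. A call with a gripper value outside its range is refused whole. The fingers move at their own pace and stop on an object; "newtons" is the grip in N (left out, the last holds). Time passes only in rows, so rows that do not move let the fingers close. It gives the time, the measured TCP pose, the force and the opening at its end, in the units of the state.
- bot.observe(): the state, without advancing time (a new reading comes with each control period).
- bot.grab_frame(name): name is "scene" or "top" or "wrist"; returns the picture (480x640x3 uint8, red, green, blue); there is no depth.
- bot.camera_info(name): a dict with "fx", "fy", "cx", "cy" (pixels), "cam_to_world" (4x4, takes a point from camera to world coordinates). Camera axes: x right, y down, z forward; pixel columns grow to the right and rows downward; lengths in m; the calibration is good to about 2 mm. A picture is of the moment at which its call begins: read the wrist's pose just before it. camera_info takes no time and is no camera call; for the wrist camera it gives the pose at the moment of the call.
- bot.job_done(): hands the job in, once; it reports no verdict.
Trained networks look in the newest picture that a camera, given by its name, has taken for a name from the list of things; names that differ only in an ending like _2 or _b are one class to them, and where a whole thing is asked for, a point or a joint stands for the part that bears it (a point fixed in the world has none). Each returns a list of dicts, best first, with "conf" (0 to 1); they miss things now and then, are a little off and sometimes report something else, mostly with a low value. They report only what shows in the picture. A call takes as long as a camera call. They do not tell look-alikes from the thing itself.
- bot.masks_of(camera, target): "mask" (480x640 bool, what is visible of it) and "point" ([column, row] in pixels, amid what is visible of it).
The state is a dict: "clock": time; "qpos": joint angles; "qd": joint speeds; "joint_efforts": joint torques, N m; "position": TCP position; "tool_rot": TCP orientation; "force": force on the tool from outside, world axes, zero at the start; "moment": the same for the moment, N m; "grip_width": finger opening in m.
Only numpy, scipy, OpenCV 4.12 (cv2) and the standard library are available. Lean on these libraries where they do the work, as an engineer would, in place of code of your own. Each camera call takes 0.05 s, during which the arm holds its last target.

## Working session

There is one attempt and no reset: what is moved stays moved. The work goes in short steps, Python scripts to look and compute and a tool call to move; the robot and the scene stay as the last step left them, time stands still between calls to the robot, and variables do not carry over. Pictures are saved under pics/ and viewed, and the job is handed in when it is done.

Besides the shell and the picture viewer there is one more tool, called after "Request:" as name(argument=value, ...), one argument or row to a line, values as JSON. drive_tool: Moves the arm, as the interface text tells. Its arguments: {"type":"object","properties":{"series":{"type":"array","items":{"type":"array","items":{"type":"number"}}},"newtons":{"type":"number"}},"required":["series"]}

```bash
mkdir -p pics
python3 - <<'E'
from workcell import bot
import cv2,numpy as np
s=bot.observe();print({k:np.round(v,3).tolist() for k,v in s.items()})
for n in ["scene","top","wrist"]:
    f=bot.grab_frame(n);cv2.imwrite(f"pics/{n}0.png",f[:,:,::-1]);i=bot.camera_info(n);print(n,{k:np.round(v,3).tolist() for k,v in i.items()})
E
```

```text
{'clock': 0.0, 'qpos': [-1.304, 0.522, -0.036, 1.6, 0.021, 1.021, -0.113], 'qd': [0.0, -0.001, -0.001, -0.001, 0.0, 0.001, -0.003], 'joint_efforts': [-0.002, -92.713, 1.979, -36.992, 0.018, 0.008, -0.0], 'position': [0.206, 0.59, 0.231], 'tool_rot': [-3.14, 0.0, 2.805], 'force': [0.567, -0.298, -0.114], 'moment': [-0.007, -0.026, -0.003], 'grip_width': 0.085}
scene {'fx': 513.549, 'fy': 513.549, 'cx': 317.515, 'cy': 246.046, 'cam_to_world': [[-0.222, 0.594, -0.773, 1.329], [0.975, 0.133, -0.178, 0.231], [-0.003, -0.793, -0.609, 0.746], [0.0, 0.0, 0.0, 1.0]]}
top {'fx': 622.121, 'fy': 622.121, 'cx': 315.289, 'cy': 235.911, 'cam_to_world': [[0.016, -0.997, 0.078, 0.446], [-1.0, -0.014, 0.021, 0.04], [-0.02, -0.079, -0.997, 1.362], [0.0, 0.0, 0.0, 1.0]]}
wrist {'fx': 396.321, 'fy': 396.321, 'cx': 320.403, 'cy': 238.055, 'cam_to_world': [[0.33, 0.911, 0.246, 0.145], [0.944, -0.318, -0.088, 0.612], [-0.002, 0.261, -0.965, 0.373], [0.0, 0.0, 0.0, 1.0]]}
```

View pics/scene0.png

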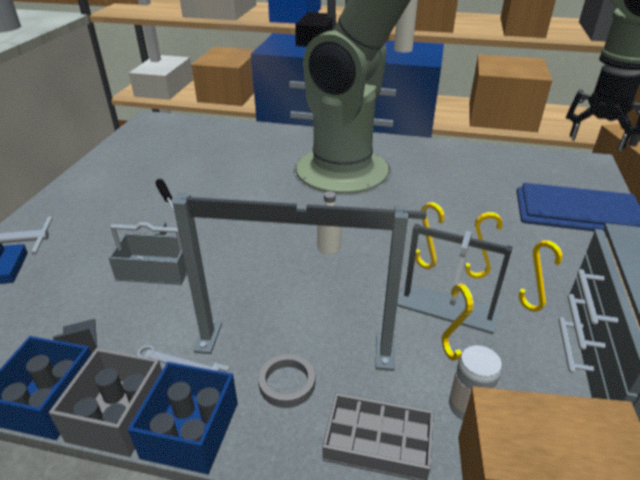

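View pics/top0.png

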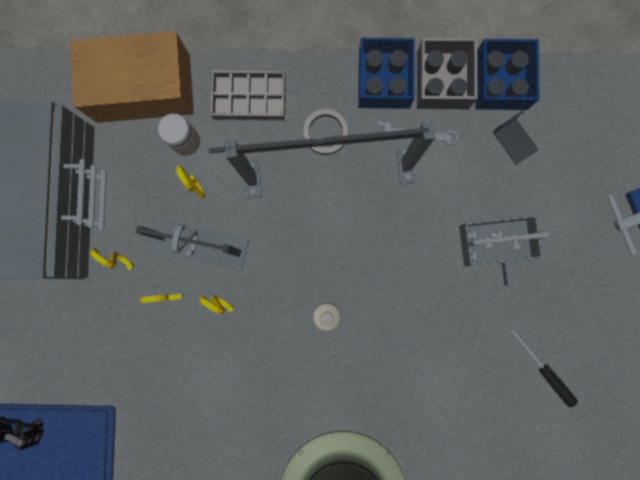

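View pics/wrist0.png

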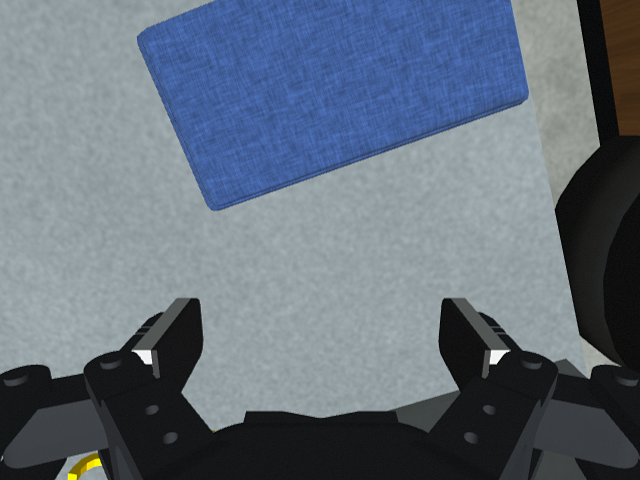

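```bash
cat > h.py <<'E'
from workcell import bot
import cv2,numpy as np
def ray(cam,uv,info=None):
    i=info or bot.camera_info(cam);T=np.array(i["cam_to_world"])
    d=T[:3,:3]@np.array([(uv[0]-i["cx"])/i["fx"],(uv[1]-i["cy"])/i["fy"],1]);return T[:3,3],d
def atz(cam,uv,z,info=None):
    o,d=ray(cam,uv,info);return o+d*(z-o[2])/d[2]
def proj(cam,p,info=None):
    i=info or bot.camera_info(cam);T=np.array(i["cam_to_world"])
    c=T[:3,:3].T@(np.array(p)-T[:3,3]);return np.array([i["fx"]*c[0]/c[2]+i["cx"],i["fy"]*c[1]/c[2]+i["cy"]])
def crop(src,dst,x0,y0,x1,y1,k):
    f=cv2.imread(src)[y0:y1,x0:x1];cv2.imwrite(dst,cv2.resize(f,None,fx=k,fy=k,interpolation=cv2.INTER_CUBIC))
E
python3 - <<'E'
from h import *
crop("pics/top0.png","pics/c1.png",120,100,280,220,5) 
crop("pics/top0.png","pics/c2.png",120,200,280,320,5)
crop("pics/top0.png","pics/c3.png",430,190,590,310,5)
crop("pics/top0.png","pics/c4.png",200,110,460,200,3)
crop("pics/scene0.png","pics/c5.png",160,180,420,260,3)
for cam in ["top","scene"]:
  for t in ["hook_mid","stand","rail","bin_handle","bottle_mid"]:
    for r in bot.masks_of(cam,t): print(cam,t,round(r["conf"],2),np.round(r["point"],1),r["mask"].sum())
E
```

```text
top hook_mid 0.9 [109.7 256.1] 341
top hook_mid 0.79 [181.9 242.1] 483
top hook_mid 0.59 [214.8 301.2] 382
top hook_mid 0.52 [158.4 296.7] 234
top stand 0.94 [207.7 246.9] 2560
top rail 0.63 [377.7 141. ] 2317
top bottle_mid 0.73 [329.6 317.6] 601
scene hook_mid 0.94 [455.7 319.4] 765
scene hook_mid 0.89 [430.4 239. ] 582
scene hook_mid 0.63 [483.8 256. ] 447
scene hook_mid 0.59 [536.6 274.7] 953
scene hook_mid 0.57 [463.7 259.5] 444
scene stand 0.69 [449.4 300. ] 3793
scene rail 0.64 [277.6 221.7] 7944
scene rail 0.18 [463.4 260.1] 436
scene bin_handle 0.9 [147.3 259.1] 3862
scene bin_handle 0.24 [447.5 299.5] 3864
scene bottle_mid 0.73 [328.6 238.2] 761
scene bottle_mid 0.24 [463.6 261. ] 477
```

View pics/c2.png

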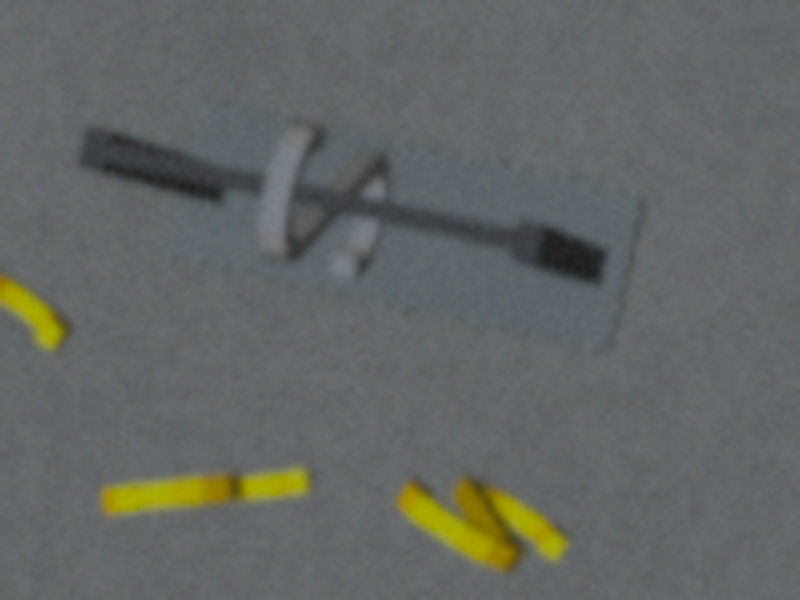

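View pics/c4.png

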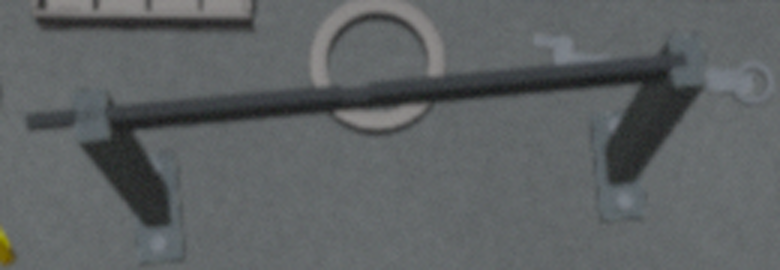

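View pics/c3.png

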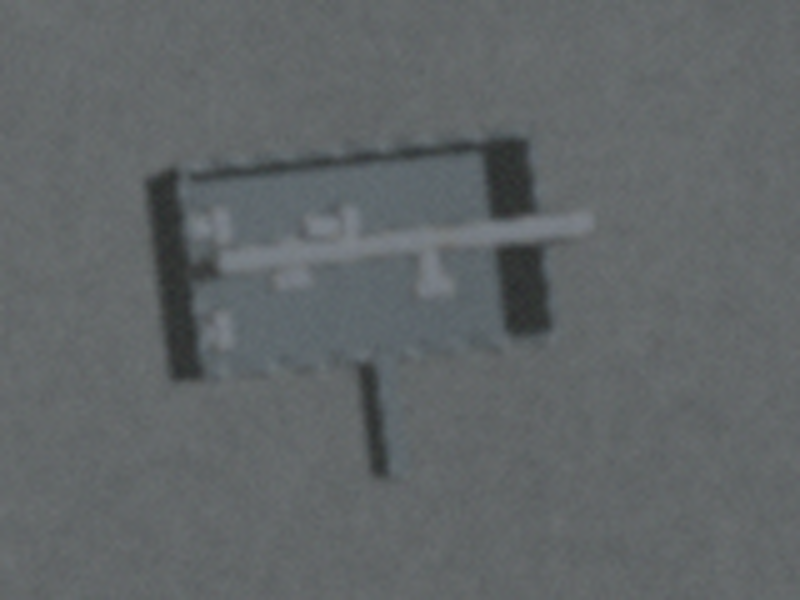

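View pics/c5.png

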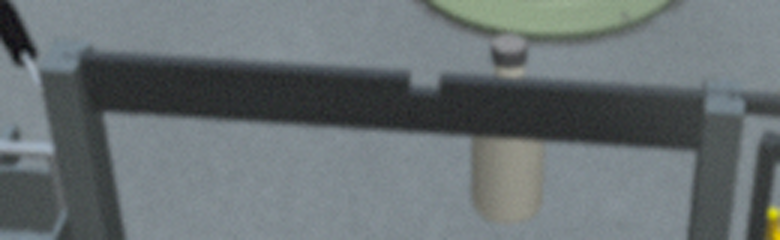

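Run:
```python
from h import *
def c2(x,y):return (120+x/5-.4,200+y/5-.4)
def c3(x,y):return (430+x/5-.4,190+y/5-.4)
def c4(x,y):return (200+x/3-.3,110+y/3-.3)
def c5(x,y):return (160+x/3-.3,180+y/3-.3)
P=lambda n,c,uv,z:print(n,np.round(atz(c,uv,z),4))
P("bar L","top",c2(215,180),.185);P("bar R","top",c2(520,238),.185)
P("bar endL","top",c2(85,148),.185);P("bar endR","top",c2(607,265),.185)
P("hook top mid","top",c2(284,190),.194)
P("hook tip far","top",c2(310,130),.17);P("hook near","top",c2(272,250),.17)
P("rail L","top",c4(28,122),.32);P("rail R","top",c4(685,62),.32)
P("postfaceL","top",c4(110,115),.32);P("postfaceR","top",c4(668,66),.32)
P("notch top","top",c4(360,92),.311)
P("notch scene mid","scene",c5(425,88),.311)
P("notch scene L","scene",c5(411,90),.311)
P("notch scene R","scene",c5(440,92),.311)
P("rail scene R post","scene",c5(705,94),.32);P("rail scene L post","scene",c5(84,52),.32)
P("fin root","top",c3(367,362),.07);P("fin end","top",c3(380,475),.07)
P("handle L","top",c3(215,262),.115);P("handle R","top",c3(595,222),.115)
P("bottle","top",(326,318),.15)
```

```text
bar L [0.5352 0.3567 0.185 ]
bar R [0.5148 0.2393 0.185 ]
bar endL [0.5467 0.4071 0.185 ]
bar endR [0.505  0.2059 0.185 ]
hook top mid [0.5311 0.3279 0.194 ]
hook tip far [0.5563 0.3245 0.17  ]
hook near [0.5096 0.3377 0.17  ]
rail L [0.6719 0.246  0.32  ]
rail R [ 0.7107 -0.1261  0.32  ]
postfaceL [0.6765 0.1994 0.32  ]
postfaceR [ 0.7083 -0.1165  0.32  ]
notch top [0.6935 0.0577 0.311 ]
notch scene mid [0.6908 0.059  0.311 ]
notch scene L [0.6942 0.0525 0.311 ]
notch scene R [0.6928 0.0674 0.311 ]
rail scene R post [0.6789 0.2    0.32  ]
rail scene L post [ 0.7098 -0.1186  0.32  ]
fin root [ 0.4994 -0.3208  0.07  ]
fin end [ 0.453  -0.3258  0.07  ]
handle L [ 0.5367 -0.2481  0.115 ]
handle R [ 0.5549 -0.3992  0.115 ]
bottle [0.3826 0.0428 0.15  ]
```

Request:
drive_tool(
  series=[
    [100,0,0,0.05,0.0],
    [100,0.03,-0.02,0.03,0.07],
    [100,0.04,-0.03,0,0.065],
    [100,0.04,-0.03,0,0],
    [100,0.04,-0.03,0,0],
    [100,0.04,-0.03,0,0],
    [100,0.035,-0.03,0,0],
    [100,0.0,-0.03,0,0],
    [100,0.0,-0.03,0,0],
    [100,0,0,0,0],
    [100,0,0,0,0],
  ],
  newtons=60,
)

```text
clock: 1.75
position: [0.4357, 0.35, 0.3145]
tool_rot: [3.141, 0.002, 2.947]
force: [-0.5, 1.4, 0.5]
grip_width: 0.0853
```

Run:
```python
from h import *
import pickle
s=bot.observe();i=bot.camera_info("wrist");f=bot.grab_frame("wrist");cv2.imwrite("pics/w1.png",f[:,:,::-1]);pickle.dump(i,open("w1.pkl","wb"))
print(s["clock"],np.round(s["position"],4),np.round(s["tool_rot"],3))
```

```text
1.75 [0.4357 0.35   0.3145] [3.141e+00 2.000e-03 2.947e+00]
```

View pics/w1.png

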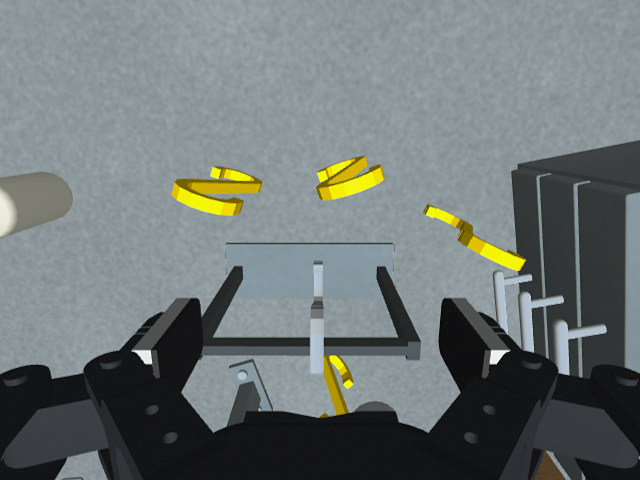

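Run:
```python
from h import *
import pickle
i=pickle.load(open("w1.pkl","rb"))
crop("pics/w1.png","pics/w1c.png",190,230,430,400,3)
for n,uv,z in [("top near",(317,318),.19),("top",(317,340),.194),("barL",(222,343),.185),("barR",(402,343),.185),("low tip",(318,263),.06)]:
    print(n,np.round(atz("",uv,z,i),4))
```

```text
top near [0.5023 0.3345 0.19  ]
top [0.5178 0.3315 0.194 ]
barL [0.5113 0.2586 0.185 ]
barR [0.5379 0.3937 0.185 ]
low tip [0.5039 0.3341 0.06  ]
```

View pics/w1c.png

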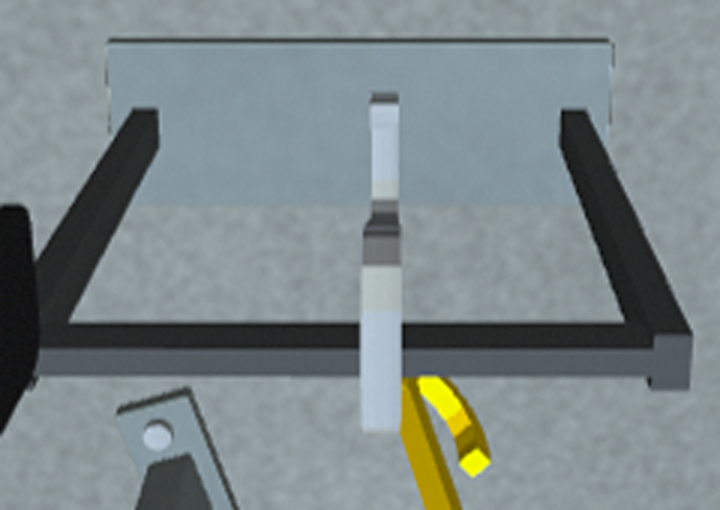

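Run:
```python
from h import *
import pickle
i=pickle.load(open("w1.pkl","rb"))
a=atz("",(212,350),.185,i);b=atz("",(403,350),.185,i);print(a,b,np.arctan2(-(b-a)[0],(b-a)[1]))
m=atz("",(317,350.3),.185,i);m2=atz("",(317,350.3),.194,i);print(m,m2)
yaw=-.195
print("grip",m-.023*np.array([np.cos(yaw),np.sin(yaw),0]))
```

```text
[0.51565792 0.24947324 0.185     ] [0.54398511 0.39362158 0.185     ] -0.19404153681775171
[0.53148722 0.32867943 0.185     ] [0.52618278 0.3298187  0.194     ]
grip [0.50892312 0.33313606 0.185     ]
```

Request:
drive_tool(
  series=[
    [100,0.04,-0.009,0,0],
    [100,0.033,-0.008,0,0],
    [100,0,0,-0.04,0],
    [100,0,0,-0.04,0],
    [100,0,0,0,0],
  ],
)

```text
clock: 2.3
position: [0.5103, 0.3382, 0.2329]
tool_rot: [3.138, 0.004, 2.955]
force: [-0.2, 0.3, 0.6]
grip_width: 0.0853
```

Request:
drive_tool(
  series=[
    [100,-0.001,-0.005,-0.03,-0.006],
    [100,-0.001,0,-0.03,0],
    [100,0,0,-0.03,0],
    [100,0,0,0,0],
  ],
)

```text
clock: 2.7
position: [0.5087, 0.3385, 0.1461]
tool_rot: [3.133, 0.006, 2.953]
force: [-0.5, 0.5, 0.1]
grip_width: 0.0857
```

Run:
```python
from h import *
f=bot.grab_frame("wrist");cv2.imwrite("pics/w2.png",f[:,:,::-1]);f=bot.grab_frame("scene");cv2.imwrite("pics/s2.png",f[:,:,::-1])
crop("pics/s2.png","pics/s2c.png",380,120,560,340,3)
```

```text
(no output)
```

View pics/w2.png

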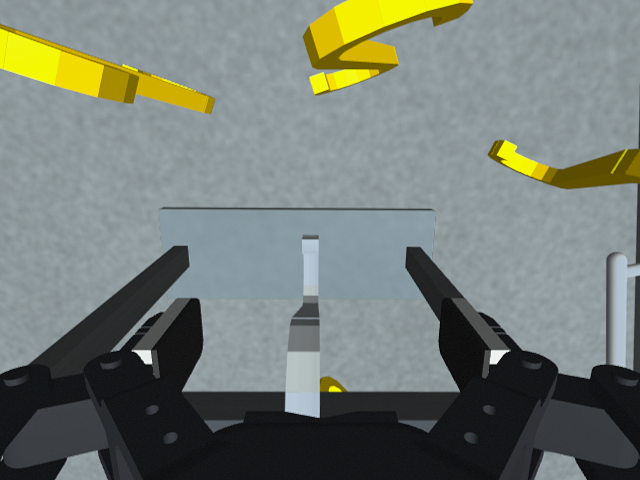

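View pics/s2c.png

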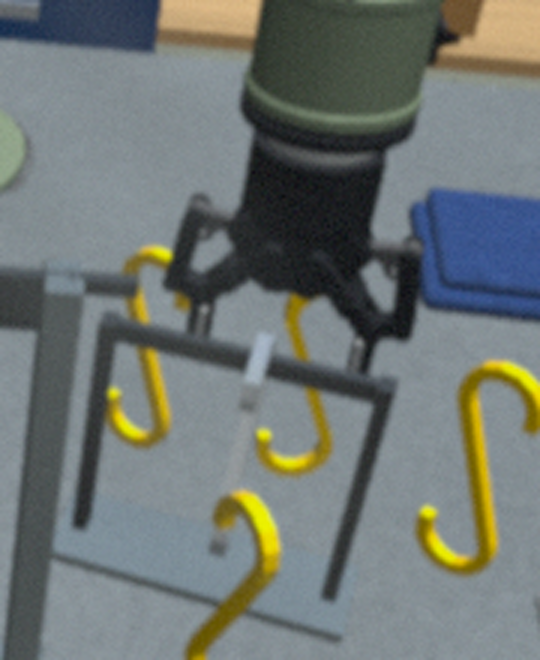

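Request:
drive_tool(
  series=[
    [100,0,-0.007,-0.004,-0.006],
    [100,0,-0.001,0,0],
  ],
)

```text
clock: 3.0
position: [0.5117, 0.3324, 0.1492]
tool_rot: [3.126, 0.012, 2.947]
force: [0.3, 0.6, -0.4]
grip_width: 0.0854
```

Request:
drive_tool(
  series=[
    [100,0,0,-0.003,0],
  ],
)

```text
clock: 3.1
position: [0.5125, 0.3326, 0.1478]
tool_rot: [3.124, 0.014, 2.947]
force: [-0.0, -0.7, -0.4]
grip_width: 0.0858
```

Request:
drive_tool(
  series=[
    [100,-0.002,0,-0.003,0],
  ],
)

```text
clock: 3.2
position: [0.5108, 0.3326, 0.1454]
tool_rot: [3.123, 0.015, 2.946]
force: [-0.6, -0.1, 0.2]
grip_width: 0.0854
```

Request:
drive_tool(
  series=[
    [100,-0.003,0,-0.003,0],
    [0,0,0,0,0],
    [0,0,0,0,0],
    [0,0,0,0,0],
    [0,0,0,0,0],
    [0,0,0,0,0],
    [0,0,0,0,0],
    [0,0,0,0,0],
  ],
)

```text
clock: 4.0
position: [0.5071, 0.3329, 0.1422]
tool_rot: [3.123, 0.014, 2.947]
force: [-0.5, -0.4, 0.5]
grip_width: 0.009
```

Run:
```python
from h import *
f=bot.grab_frame("wrist");cv2.imwrite("pics/w3.png",f[:,:,::-1]);s=bot.observe();print(s["grip_width"],s["force"],s["position"])
```

```text
0.008904780509755317 [-1.84447535  0.83515006  1.04304994] [0.50714073 0.33294566 0.14220296]
```

View pics/w3.png

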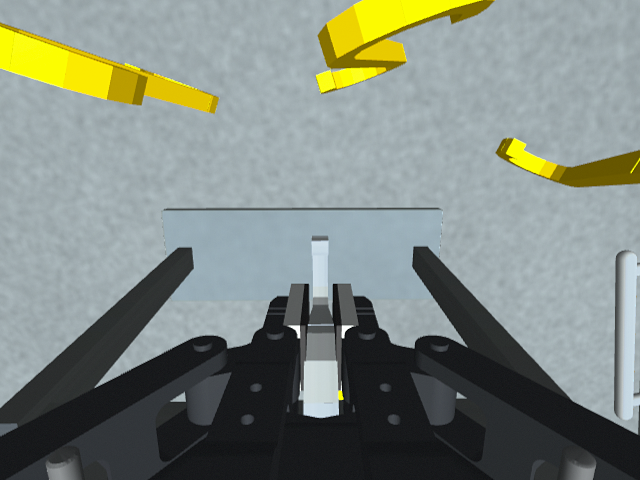

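Request:
drive_tool(
  series=[
    [0,0,0,0.012,0],
    [0,-0.005,0.001,0.012,0],
    [0,-0.003,0.001,0.01,0],
  ],
  newtons=80,
)

```text
clock: 4.35
position: [0.4982, 0.3342, 0.1774]
tool_rot: [3.125, 0.013, 2.946]
force: [-0.6, -1.0, -1.4]
grip_width: 0.0087
```

Request:
drive_tool(
  series=[
    [0,-0.02,0.004,0,0],
    [0,-0.03,0.006,0,0],
    [0,-0.01,0.002,0,0],
    [0,0,0,0,0],
  ],
)

```text
clock: 4.75
position: [0.4367, 0.3476, 0.1828]
tool_rot: [3.121, 0.016, 2.946]
force: [1.1, 0.3, -1.5]
grip_width: 0.009
```

Run:
```python
from h import *
f=bot.grab_frame("scene");cv2.imwrite("pics/s4.png",f[:,:,::-1])
crop("pics/s4.png","pics/s4c.png",380,120,560,340,3)
```

```text
(no output)
```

View pics/s4c.png

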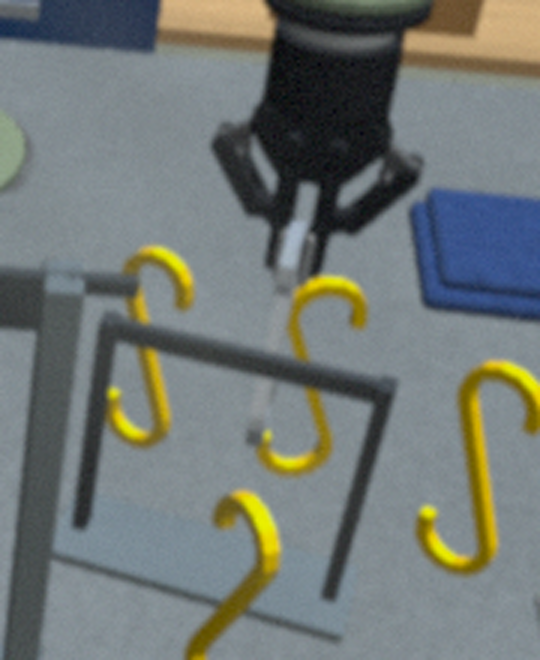

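Request:
drive_tool(
  series=[
    [0,0,0,0.04,0],
    [0,0,0,0.04,0],
    [0,0,0,0.04,0],
    [0,0.0,-0.01,0.025,0],
    [0,0.02,-0.035,0,0.07],
    [0,0.02,-0.04,0,0.075],
    [0,0.02,-0.04,0,0.075],
    [0,0.02,-0.04,0,0.075],
    [0,0.02,-0.04,0,0],
    [0,0.02,-0.04,0,0],
    [0,0.015,-0.015,0,0],
    [0,0,0,0,0],
  ],
)

```text
clock: 6.0
position: [0.5842, 0.0682, 0.3386]
tool_rot: [3.122, 0.024, -3.038]
force: [0.3, 0.9, -2.0]
grip_width: 0.0087
```

Run:
```python
from h import *
s=bot.observe();print(s["clock"],np.round(s["position"],4),np.round(s["tool_rot"],3))
for n in ["scene","top","wrist"]:
  f=bot.grab_frame(n);cv2.imwrite(f"pics/{n}5.png",f[:,:,::-1])
crop("pics/scene5.png","pics/s5c.png",180,80,440,270,3)
crop("pics/top5.png","pics/t5c.png",180,80,440,270,3)
```

```text
6.0 [0.5842 0.0682 0.3386] [ 3.122  0.024 -3.038]
```

View pics/s5c.png

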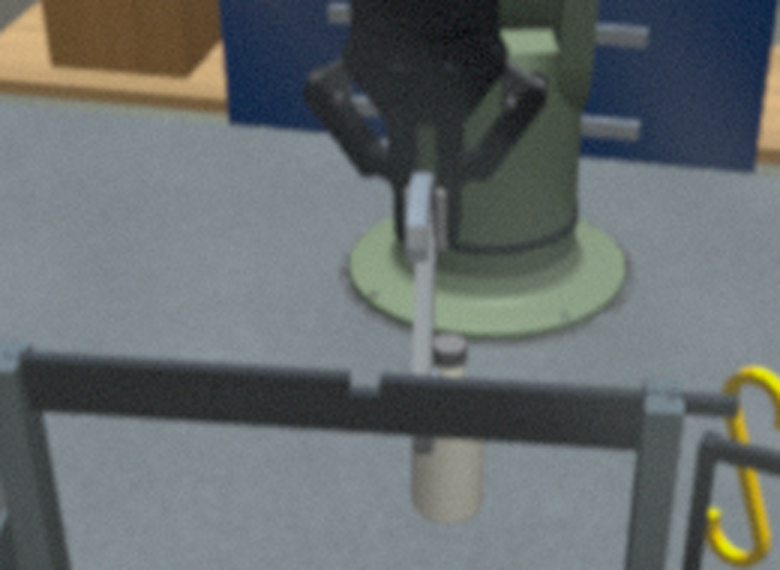

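View pics/wrist5.png

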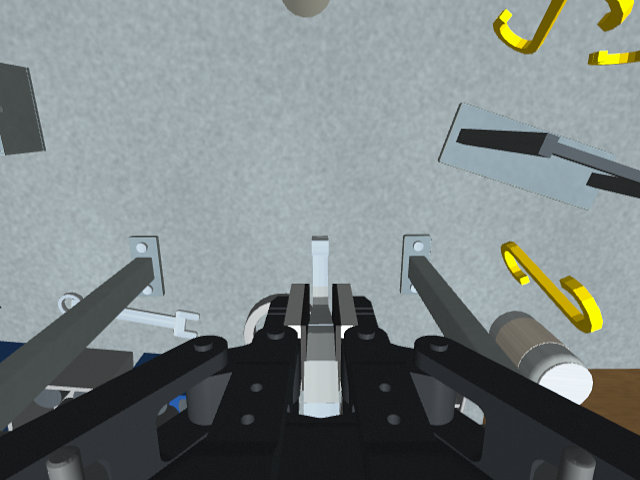

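Request:
drive_tool(
  series=[
    [0,0.0,0.003,-0.016,0],
    [0,0.03,0.003,0,0],
    [0,0.03,0.004,0,0],
    [0,0.018,0.002,0,0],
    [0,0,0,0,0],
  ],
)

```text
clock: 6.65
position: [0.6591, 0.091, 0.3222]
tool_rot: [3.118, 0.021, -3.025]
force: [0.3, -1.2, -2.1]
grip_width: 0.009
```

Run:
```python
from h import *
s=bot.observe();print(s["clock"],np.round(s["position"],4),np.round(s["tool_rot"],3))
for n in ["scene","top"]:
  f=bot.grab_frame(n);cv2.imwrite(f"pics/{n}6.png",f[:,:,::-1])
crop("pics/scene6.png","pics/s6c.png",220,110,390,250,4)
crop("pics/top6.png","pics/t6c.png",220,80,420,230,4)
```

```text
6.65 [0.6591 0.091  0.3222] [ 3.118  0.021 -3.025]
```

View pics/s6c.png

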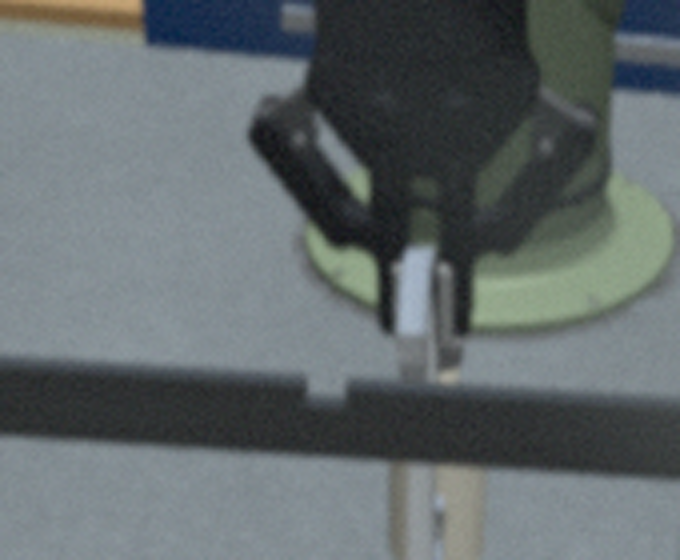

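View pics/t6c.png

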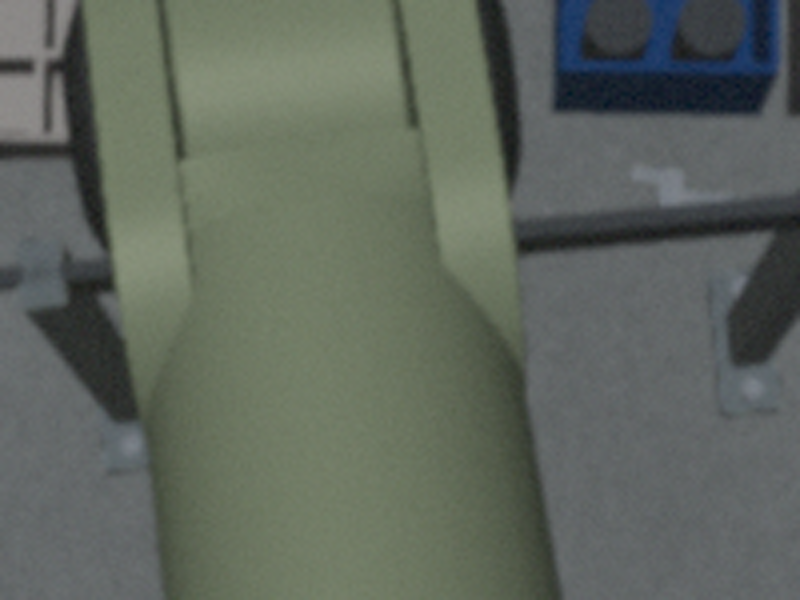

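Request:
drive_tool(
  series=[
    [0,0.005,0,0,-0.015],
    [0,0,0,-0.02,0],
    [0,0,0,-0.012,0],
    [0,0,0,0,0],
  ],
)

```text
clock: 7.15
position: [0.6604, 0.0918, 0.2924]
tool_rot: [3.117, 0.023, -3.041]
force: [-0.4, 0.5, -2.0]
grip_width: 0.0088
```

Request:
drive_tool(
  series=[
    [0,0.004,0,-0.008,0],
    [0,0.001,0,-0.005,0],
  ],
)

```text
clock: 7.35
position: [0.666, 0.092, 0.2805]
tool_rot: [3.116, 0.026, -3.041]
force: [0.3, 0.6, -1.0]
grip_width: 0.0088
```

Run:
```python
from h import *
s=bot.observe();print(s["clock"],np.round(s["position"],4),np.round(s["force"],1))
f=bot.grab_frame("scene");cv2.imwrite(f"pics/scene7.png",f[:,:,::-1])
crop("pics/scene7.png","pics/s7c.png",220,110,390,250,4)
```

```text
7.35 [0.666  0.092  0.2805] [ 0.3  0.6 -1. ]
```

View pics/s7c.png

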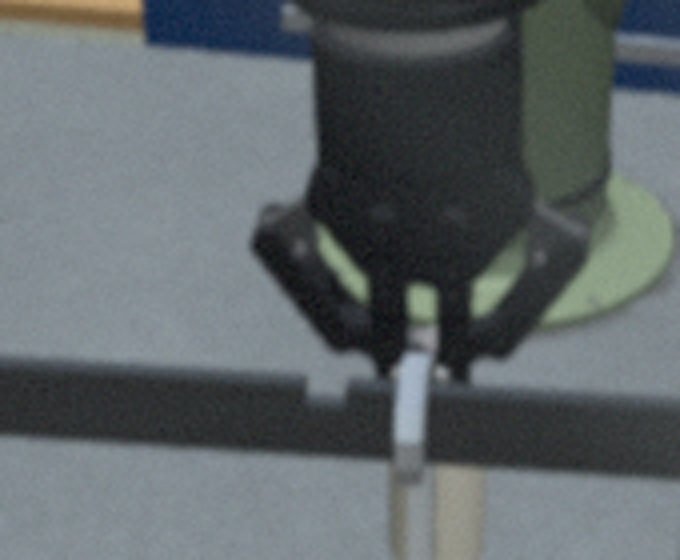

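Request:
drive_tool(
  series=[
    [0,0,0,-0.004,0],
    [0,0,0,-0.002,0],
  ],
)

```text
clock: 7.6
position: [0.6676, 0.0922, 0.2781]
tool_rot: [3.115, 0.031, -3.041]
force: [-12.9, -1.1, 15.5]
grip_width: 0.0086
```

Request:
drive_tool(
  series=[
    [0,-0.003,0,0,0],
    [0,-0.001,-0.01,0,0],
  ],
)

```text
clock: 7.8
position: [0.6638, 0.0833, 0.2792]
tool_rot: [3.114, 0.033, -3.04]
force: [-0.3, 0.1, -1.1]
grip_width: 0.0088
```

Request:
drive_tool(
  series=[
    [0,0.001,-0.01,0,0],
    [0,0.001,-0.007,-0.002,0],
  ],
)

```text
clock: 8.0
position: [0.6663, 0.0643, 0.2778]
tool_rot: [3.114, 0.035, -3.04]
force: [0.1, 7.7, 13.6]
grip_width: 0.0087
```

Request:
drive_tool(
  series=[
    [0,0,-0.003,-0.002,0],
  ],
)

```text
clock: 8.1
position: [0.6674, 0.0614, 0.2771]
tool_rot: [3.113, 0.038, -3.04]
force: [-1.5, 12.0, 17.5]
grip_width: 0.0083
```

Request:
drive_tool(
  series=[
    [0,0,-0.003,-0.002,0],
  ],
)

```text
clock: 8.2
position: [0.6679, 0.0581, 0.2756]
tool_rot: [3.112, 0.039, -3.04]
force: [-0.3, 0.6, -1.6]
grip_width: 0.0088
```

Request:
drive_tool(
  series=[
    [0,-0.002,-0.001,-0.005,0],
    [0,-0.001,0,-0.004,0],
  ],
)

```text
clock: 8.4
position: [0.6667, 0.0554, 0.2678]
tool_rot: [3.112, 0.044, -3.042]
force: [6.2, 2.6, 26.3]
grip_width: 0.0087
```

Run:
```python
from h import *
s=bot.observe();print(s["clock"],np.round(s["position"],4),np.round(s["force"],1))
f=bot.grab_frame("scene");cv2.imwrite(f"pics/scene8.png",f[:,:,::-1])
crop("pics/scene8.png","pics/s8c.png",240,150,360,250,6)
```

```text
8.4 [0.6667 0.0554 0.2678] [ 6.2  2.6 26.3]
```

View pics/s8c.png

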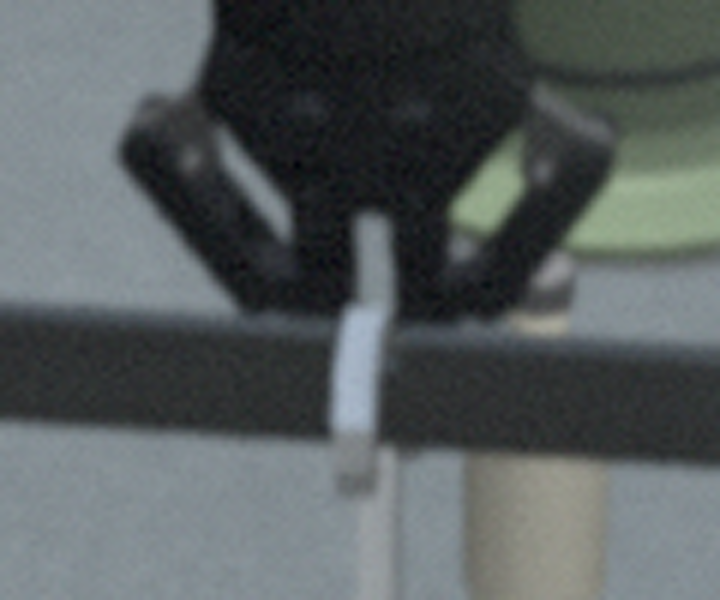

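Request:
drive_tool(
  series=[
    [0,0,0,0.001,0],
    [35,0,0,0,0],
    [35,0,0,0,0],
    [35,0,0,0,0],
    [35,0,0,0,0],
  ],
)

```text
clock: 8.95
position: [0.6662, 0.0539, 0.2672]
tool_rot: [3.113, 0.043, -3.043]
force: [0.3, 0.2, 0.3]
grip_width: 0.0296
```

Request:
drive_tool(
  series=[
    [35,-0.03,-0.003,0,0],
    [35,-0.05,-0.005,0,0],
    [35,-0.04,-0.004,0,0],
    [35,0,0,0,0],
  ],
)

```text
clock: 9.35
position: [0.5412, 0.0412, 0.2647]
tool_rot: [3.114, 0.04, -3.043]
force: [1.8, -0.2, 1.3]
grip_width: 0.0299
```

Run:
```python
from h import *
import pickle
s=bot.observe();print(s["clock"],np.round(s["position"],4),np.round(s["tool_rot"],3))
f=bot.grab_frame("scene");cv2.imwrite(f"pics/scene9.png",f[:,:,::-1])
f=bot.grab_frame("top");cv2.imwrite(f"pics/top9.png",f[:,:,::-1])
i=bot.camera_info("wrist");pickle.dump(i,open("w9.pkl","wb"));f=bot.grab_frame("wrist");cv2.imwrite(f"pics/wrist9.png",f[:,:,::-1])
crop("pics/scene9.png","pics/s9c.png",240,180,360,330,4)
```

```text
9.35 [0.5412 0.0412 0.2647] [ 3.114  0.04  -3.043]
```

View pics/s9c.png

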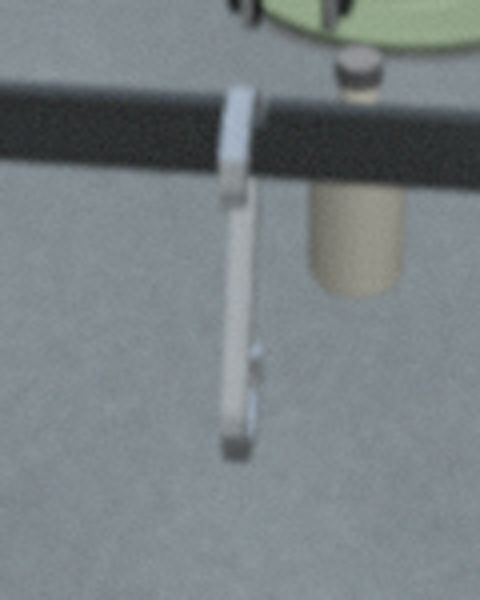

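View pics/wrist9.png

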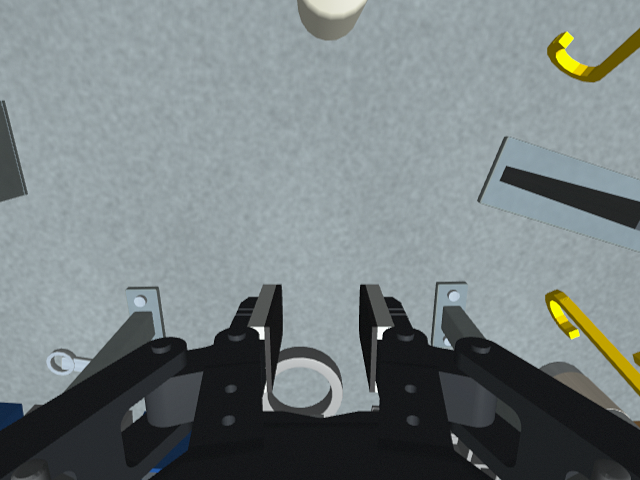

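Request:
drive_tool(
  series=[
    [100,-0.01,-0.03,0.02,0],
    [100,-0.016,-0.045,0,0],
    [100,-0.016,-0.045,0,0],
    [100,-0.016,-0.045,0,0],
    [100,-0.016,-0.045,0,0],
    [100,-0.016,-0.045,0,0],
    [100,-0.016,-0.045,0,0],
    [100,-0.016,-0.045,0,0],
    [100,-0.01,-0.025,0,0],
    [100,0,0,0,0],
  ],
)

```text
clock: 10.5
position: [0.4158, -0.3429, 0.2843]
tool_rot: [3.118, 0.044, -3.036]
force: [0.3, 0.4, -0.6]
grip_width: 0.0858
```

Run:
```python
from h import *
import pickle
s=bot.observe();print(s["clock"],np.round(s["position"],4),np.round(s["tool_rot"],3))
i=bot.camera_info("wrist");pickle.dump(i,open("w10.pkl","wb"));f=bot.grab_frame("wrist");cv2.imwrite(f"pics/wrist10.png",f[:,:,::-1])
f=bot.grab_frame("top");cv2.imwrite(f"pics/top10.png",f[:,:,::-1])
crop("pics/top10.png","pics/t10c.png",220,80,420,230,4)
```

```text
10.5 [ 0.4158 -0.3429  0.2843] [ 3.118  0.044 -3.036]
```

View pics/wrist10.png

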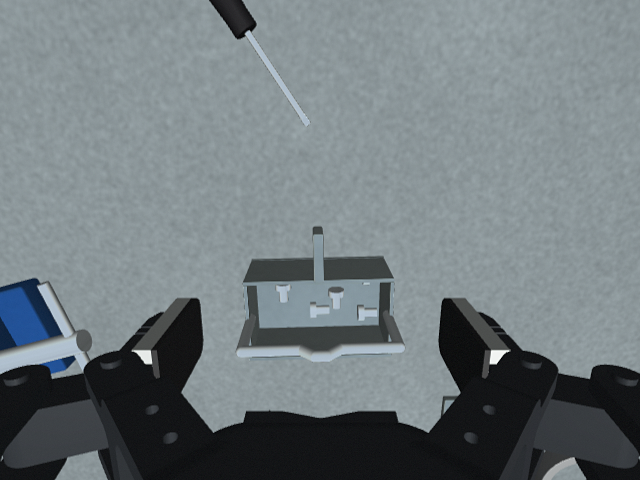

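View pics/t10c.png

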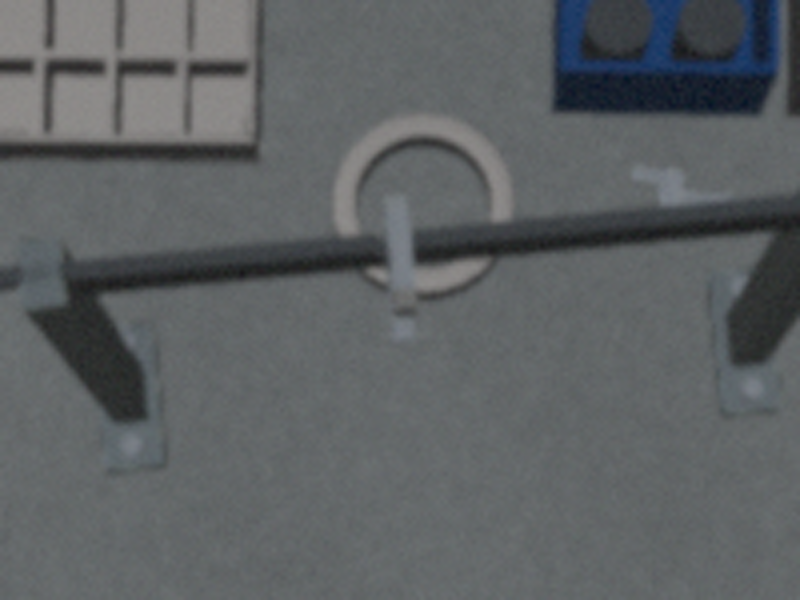

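Run:
```python
from h import *
import pickle
i=pickle.load(open("w10.pkl","rb"))
crop("pics/wrist10.png","pics/w10c.png",220,210,420,370,4)
for n,uv,z in [("fin end",(318,234),.07),("fin root",(319,281),.07),("hnd mid",(319.5,352),.125),("hL",(240,352),.115),("hR",(402,349),.115),("rimL",(244,281),.065),("rimR",(393,281),.065)]:
    print(n,np.round(atz("",uv,z,i),4))
f=lambda x,y:(220+x/4-.4,80+y/4-.4)
print("hook top",atz("top",f(400,243),.32),"tip",atz("top",f(402,325),.186),"top near end",atz("top",f(403,300),.29),atz("top",f(398,197),.31))
```

```text
fin end [ 0.4523 -0.3364  0.07  ]
fin root [ 0.4996 -0.3305  0.07  ]
hnd mid [ 0.5422 -0.3266  0.125 ]
hL [ 0.5553 -0.3964  0.115 ]
hR [ 0.5389 -0.252   0.115 ]
rimL [ 0.5088 -0.4032  0.065 ]
rimR [ 0.4947 -0.2574  0.065 ]
hook top [0.69143525 0.0577108  0.32      ] tip [0.68307633 0.05838052 0.186     ] top near end [0.67322123 0.05651034 0.29      ] [0.71386306 0.05905106 0.31      ]
```

View pics/w10c.png

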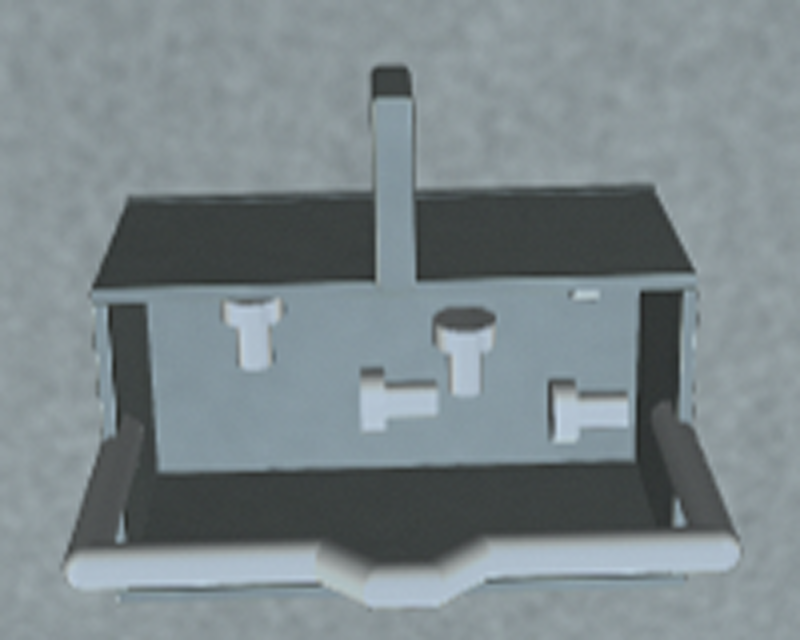

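Request:
drive_tool(
  series=[
    [100,0.03,0.008,-0.03,0.005],
    [100,0.02,0.002,-0.04,0],
    [100,0,0,-0.05,0],
    [100,0,0,-0.03,0],
    [100,0,0,0,0],
  ],
)

```text
clock: 11.1
position: [0.4758, -0.3232, 0.1297]
tool_rot: [3.117, 0.05, -3.018]
force: [-0.2, 0.4, 0.1]
grip_width: 0.0853
```

Run:
```python
from h import *
import pickle
s=bot.observe();print(s["clock"],np.round(s["position"],4),np.round(s["tool_rot"],3))
i=bot.camera_info("wrist");pickle.dump(i,open("w11.pkl","wb"));f=bot.grab_frame("wrist");cv2.imwrite(f"pics/wrist11.png",f[:,:,::-1])
```

```text
11.1 [ 0.4758 -0.3232  0.1297] [ 3.117  0.05  -3.018]
```

View pics/wrist11.png

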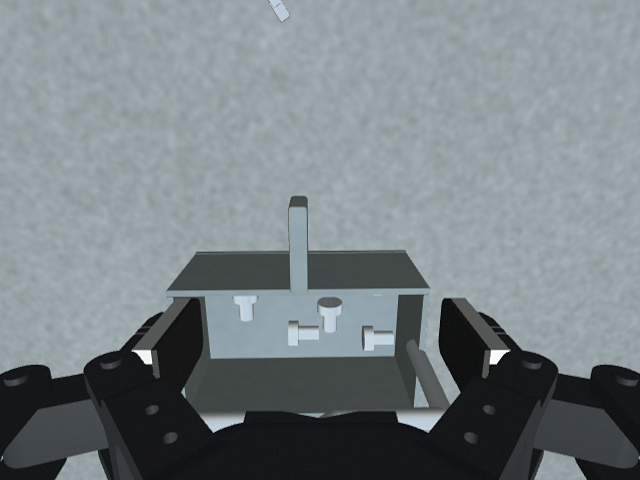

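Run:
```python
from h import *
import pickle
i=pickle.load(open("w11.pkl","rb"))
a=atz("",(298,207),.07,i);b=atz("",(299,291),.07,i);print(a,b,np.arctan2(*(b-a)[[1,0]]))
c=atz("",(169,293),.065,i);d=atz("",(429,290),.065,i);print(c,d,np.arctan2(-(d-c)[0],(d-c)[1]))
```

```text
[ 0.45269067 -0.33620223  0.07      ] [ 0.499646   -0.33059786  0.07      ] 0.1187934172819481
[ 0.51146096 -0.40249393  0.065     ] [ 0.49309565 -0.2573322   0.065     ] 0.1258475358144889
```

Request:
drive_tool(
  series=[
    [100,-0.009,-0.012,0,0],
    [100,0,-0.001,-0.02,0],
    [100,0,0,0,0],
  ],
)

```text
clock: 11.45
position: [0.471, -0.3366, 0.1168]
tool_rot: [3.121, 0.056, -3.015]
force: [0.8, 0.2, -0.2]
grip_width: 0.0854
```

Request:
drive_tool(
  series=[
    [100,-0.004,0.002,-0.03,0],
    [100,-0.001,0,-0.03,0],
    [100,0,0,-0.02,0],
    [100,0,0,0,0],
  ],
)

```text
clock: 11.85
position: [0.4718, -0.3361, 0.0443]
tool_rot: [3.128, 0.066, -3.013]
force: [-0.6, 1.1, 0.8]
grip_width: 0.0851
```

Request:
drive_tool(
  series=[
    [100,-0.005,0.001,-0.008,0],
    [100,-0.001,0,-0.002,0],
  ],
)

```text
clock: 12.05
position: [0.4675, -0.3357, 0.0374]
tool_rot: [3.131, 0.069, -3.012]
force: [0.2, -0.2, -0.3]
grip_width: 0.0854
```

Run:
```python
from h import *
f=bot.grab_frame("wrist");cv2.imwrite(f"pics/wrist12.png",f[:,:,::-1])
```

```text
(no output)
```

View pics/wrist12.png

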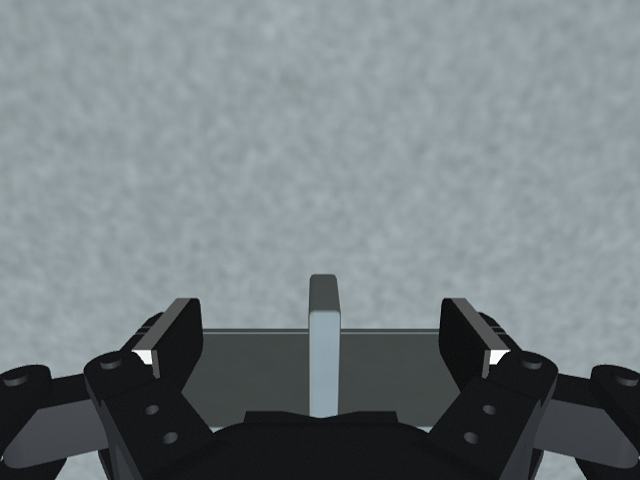

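Fin is centred at column 324 between the pads. Closing firmly.

Request:
drive_tool(
  series=[
    [0,0,0,0,0],
    [0,0,0,0,0],
    [0,0,0,0,0],
    [0,0,0,0,0],
    [0,0,0,0,0],
    [0,0,0,0,0],
    [0,0,0,0,0],
  ],
  newtons=120,
)

```text
clock: 12.8
position: [0.4694, -0.3365, 0.0407]
tool_rot: [3.134, 0.073, -3.011]
force: [0.5, 0.3, 0.1]
grip_width: 0.0081
```

Request:
drive_tool(
  series=[
    [0,0,0,0.01,0],
    [0,0,0,0.03,0],
    [0,0,0,0.03,0],
    [0,0,0,0,0],
  ],
)

```text
clock: 13.2
position: [0.4675, -0.3359, 0.113]
tool_rot: [3.131, 0.069, -3.012]
force: [0.6, 0.2, -4.1]
grip_width: 0.008
```

Run:
```python
from h import *
import pickle
s=bot.observe();print(s["clock"],np.round(s["position"],4),np.round(s["tool_rot"],3),np.round(s["force"],2),s["moment"])
i=bot.camera_info("wrist");pickle.dump(i,open("w13.pkl","wb"))
for n in ["wrist","scene"]:
  f=bot.grab_frame(n);cv2.imwrite(f"pics/{n}13.png",f[:,:,::-1])
crop("pics/scene13.png","pics/s13c.png",60,120,260,290,4)
```

```text
13.2 [ 0.4675 -0.3359  0.113 ] [ 3.131  0.069 -3.012] [ 0.6   0.2  -4.13] [-0.06390109  0.33139754  0.03483691]
```

View pics/s13c.png

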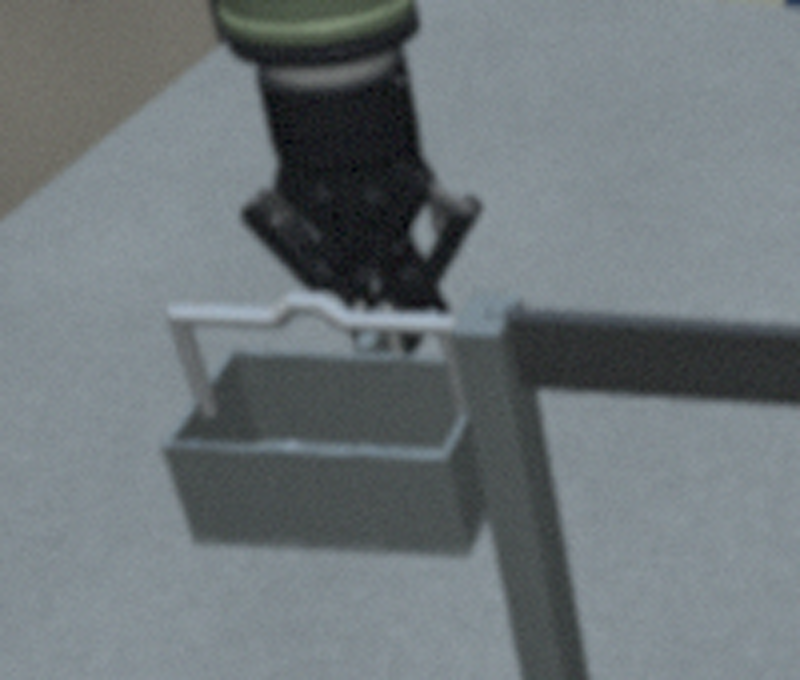

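View pics/wrist13.png

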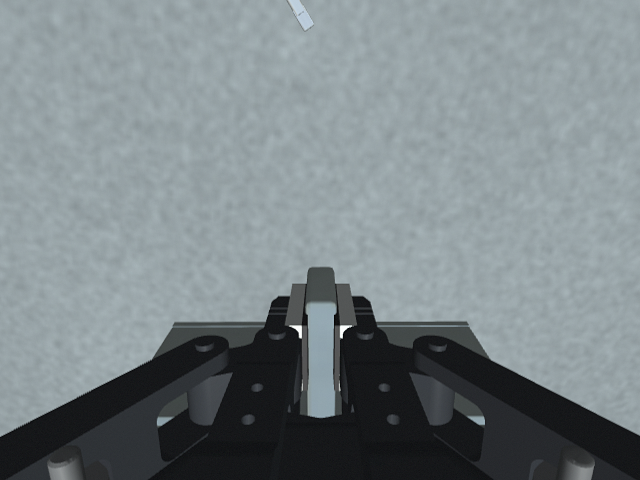

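Request:
drive_tool(
  series=[
    [0,0.004,0.015,0.005,0],
    [0,0.007,0.03,0,-0.01],
    [0,0.008,0.035,0,-0.01],
    [0,0.008,0.035,0,0],
    [0,0.008,0.035,0,0],
    [0,0.008,0.035,0,0],
    [0,0.008,0.035,0,0],
    [0,0.008,0.035,0,0],
    [0,0.008,0.035,0,0],
    [0,0.006,0.03,0,0],
    [0,0.003,0.015,0,0],
    [0,0,0,0,0],
  ],
)

```text
clock: 14.5
position: [0.5336, 0.0148, 0.1017]
tool_rot: [3.124, 0.044, -3.035]
force: [-0.1, -0.3, -3.0]
grip_width: 0.008
```

Request:
drive_tool(
  series=[
    [0,0.0,0.0,0.01,0],
    [0,0.006,0.013,0.01,0],
    [0,0.006,0.012,0.004,0],
    [0,0,0,0,0],
  ],
)

```text
clock: 14.9
position: [0.5442, 0.0376, 0.1257]
tool_rot: [3.125, 0.039, -3.038]
force: [-0.5, -0.5, -3.8]
grip_width: 0.0083
```

Run:
```python
from h import *
s=bot.observe();print(s["clock"],np.round(s["position"],4),np.round(s["tool_rot"],3))
for n in ["scene","top","wrist"]:
  f=bot.grab_frame(n);cv2.imwrite(f"pics/{n}14.png",f[:,:,::-1])
crop("pics/scene14.png","pics/s14c.png",200,150,400,320,4)
crop("pics/top14.png","pics/t14c.png",220,80,420,230,4)
```

```text
14.9 [0.5442 0.0376 0.1257] [ 3.125  0.039 -3.038]
```

View pics/s14c.png

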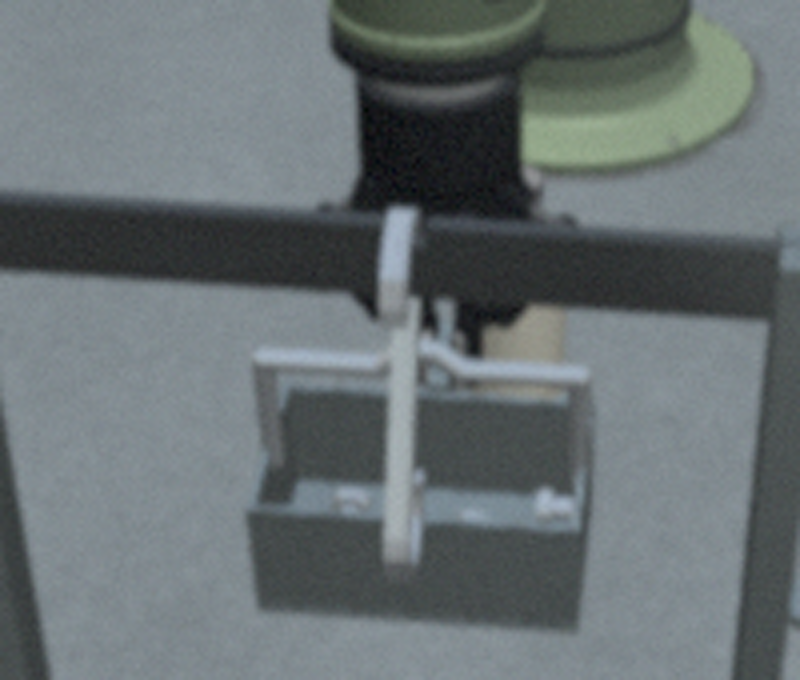

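View pics/t14c.png

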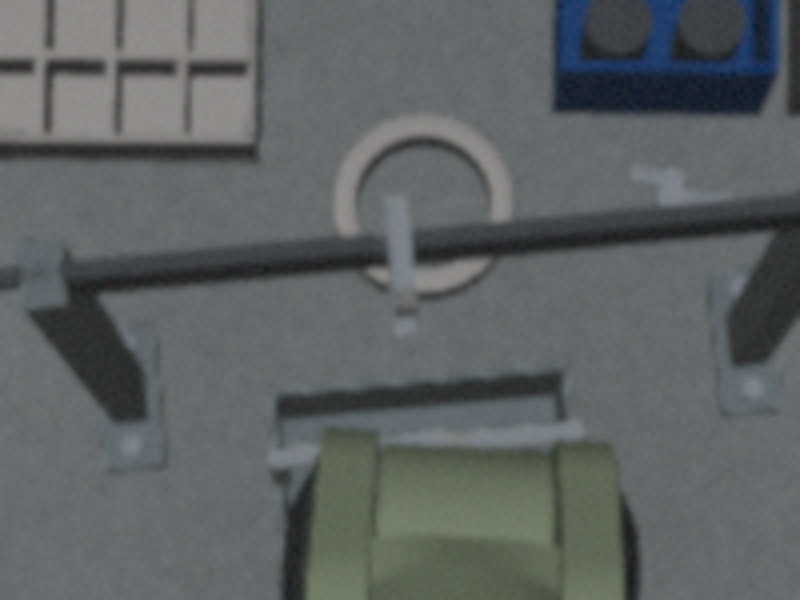

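Run:
```python
from h import *
f=lambda x,y:(220+x/4-.4,80+y/4-.4)
g=lambda x,y:(200+x/4-.4,150+y/4-.4)
a=atz("top",f(272,458),.2);b=atz("top",f(583,430),.2);print((a+b)/2,np.arctan2((b-a)[0],-(b-a)[1]),np.linalg.norm(a-b))
a=atz("scene",g(255,355),.2);b=atz("scene",g(590,374),.2);print((a+b)/2,np.arctan2(-(b-a)[0],(b-a)[1]),np.linalg.norm(a-b))
print("hook top scene",atz("scene",g(405,212),.32), "tip", atz("top",f(404,326),.186))
# lower curl bottom front in scene
for p in [(.691+.027*.995,.0575,.18),(.691,.0575,.152)]: q=proj("scene",p);print("proj",(q-[200,150])*4)
```

```text
[0.62361674 0.04532902 0.2       ] 0.10364909697635612 0.14710917027715903
[0.62530036 0.046445   0.2       ] 0.1263630940176567 0.1492270941241504
hook top scene [0.68690147 0.0574242  0.32      ] tip [0.68260306 0.05741546 0.186     ]
proj [392.65381635 536.65132368]
proj [409.96332833 544.59856247]
```

```bash
cat > ov.py <<'E'
from h import *
def hookpts():
    # centreline with +-4.5 offset, in hook xz; upper curl from tip (+x) over top to -x, shank, lower curl
    P=[]
    for r in (18,27):
        for a in np.linspace(-24,200,60): t=np.radians(a);P.append((r*np.cos(t),58+r*np.sin(t)))
        for a in np.linspace(156,380,60): t=np.radians(a);P.append((r*np.cos(t),-58+r*np.sin(t)))
    return np.array(P)/1000
def draw(cam,img,mid,yaw,tilt,x0,y0,k,col):
    c,s=np.cos(yaw),np.sin(yaw)
    for x,z in hookpts():
        X=x*np.cos(tilt)+z*np.sin(tilt);Z=-x*np.sin(tilt)+z*np.cos(tilt)
        for y in (-.005,.005):
            p=np.array(mid)+[X*c-y*s,X*s+y*c,Z];q=(proj(cam,p)+.5-[x0,y0])*k
            cv2.circle(img,tuple(int(v) for v in q),1,col,-1)
E
python3 - <<'E'
from ov import *
for cam,src,(x0,y0,w,h) in [("top","pics/top14.png",(285,105,70,75)),("scene","pics/scene14.png",(270,185,70,130))]:
    k=8 if cam=="top" else 4.5
    f=cv2.imread(src)[y0:y0+h,x0:x0+w];im=cv2.resize(f,None,fx=k,fy=k,interpolation=cv2.INTER_CUBIC);im2=im.copy()
    draw(cam,im2,(.691,.0573,.236),.101,0,x0,y0,k,(0,0,255))
    cv2.imwrite(f"pics/ov_{cam}.png",np.hstack([im,im2])[:600,:800+400])
    print(im2.shape)
E
```

```text
(600, 560, 3)
(585, 315, 3)
```

Run:
```python
import cv2
a=cv2.imread("pics/ov_top.png");cv2.imwrite("pics/ov_top2.png",cv2.resize(a,(800,int(600*800/a.shape[1]))))
```

```text
(no output)
```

View pics/ov_top2.png

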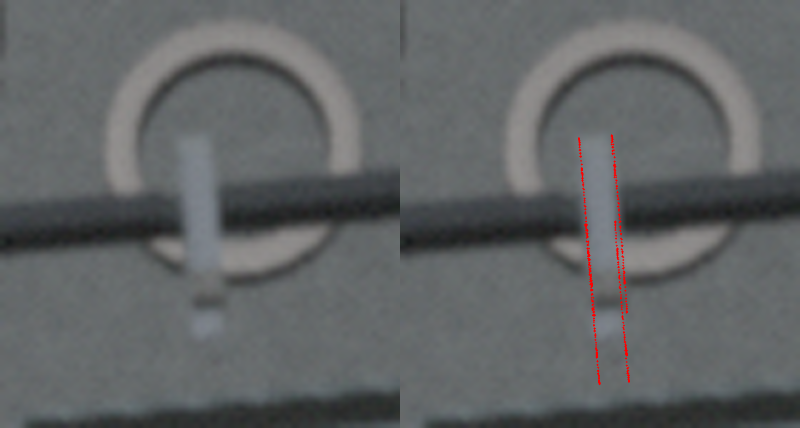

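View pics/ov_scene.png

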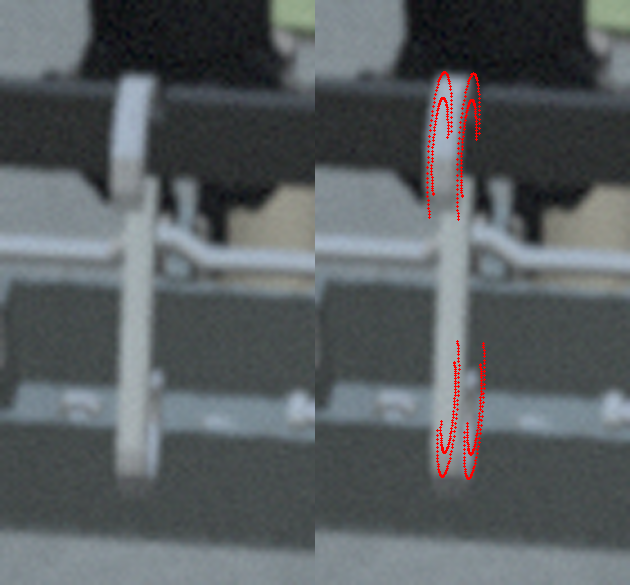

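Run:
```python
from ov import *
for tilt,yaw,cy in [(-.10,.10,.0573),(-.12,.06,.0573)]:
  ims=[]
  for cam,src,(x0,y0,w,h) in [("top","pics/top14.png",(285,105,60,75)),("scene","pics/scene14.png",(270,185,70,130))]:
    k=8 if cam=="top" else 4.5
    f=cv2.imread(src)[y0:y0+h,x0:x0+w];im=cv2.resize(f,None,fx=k,fy=k,interpolation=cv2.INTER_CUBIC)
    m=np.array([.691,cy,.293])+.058*np.array([-np.sin(tilt)*np.cos(yaw),-np.sin(tilt)*np.sin(yaw),-np.cos(tilt)])
    draw(cam,im,m,yaw,tilt,x0,y0,k,(0,0,255));ims.append(im[:585])
    s=m+.075*np.array([-np.sin(tilt)*np.cos(yaw),-np.sin(tilt)*np.sin(yaw),-np.cos(tilt)])
  print(m,s);cv2.imwrite(f"pics/ovf{int(-tilt*100)}.png",np.hstack(ims))
```

```text
[0.69676141 0.05787807 0.23528976] [0.70421151 0.05862557 0.16066445]
[0.69793081 0.05771635 0.2354171 ] [0.70689307 0.05825473 0.16095645]
```

View pics/ovf10.png

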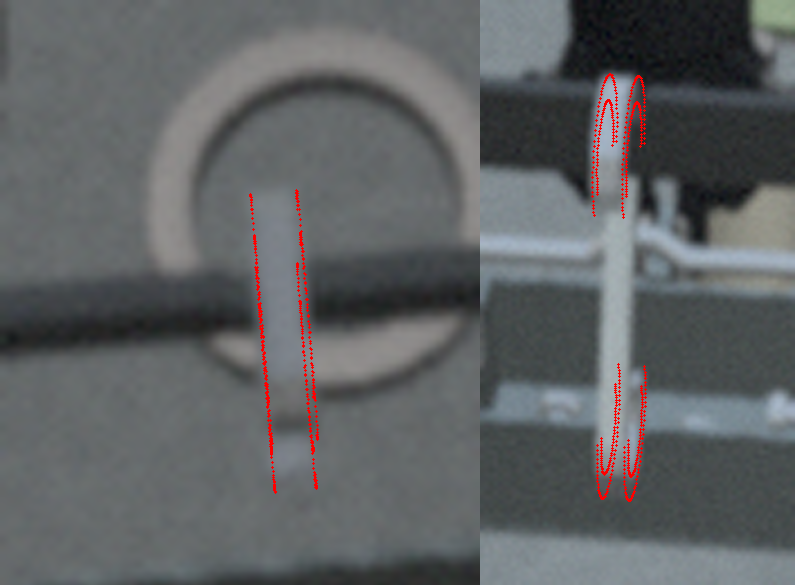

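View pics/ovf12.png

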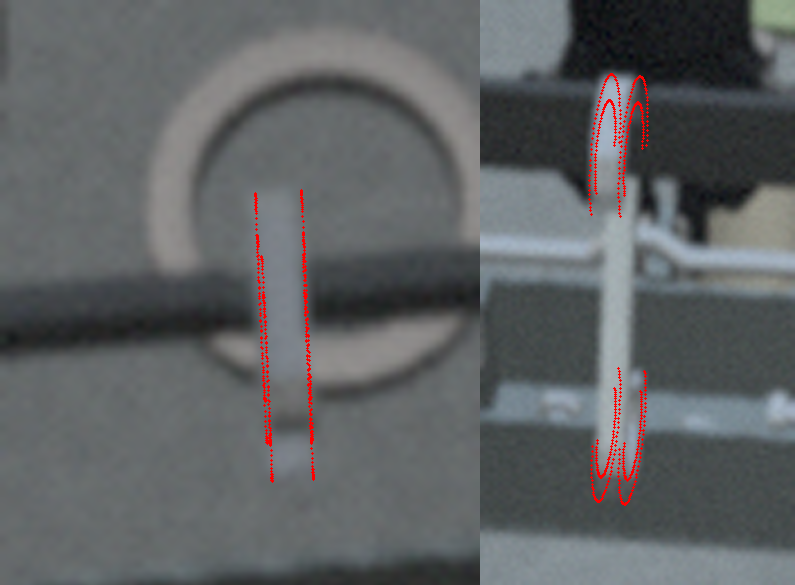

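Run:
```python
from h import *
for d in [0,.05,.1,.15,.2,.25,.3]:
    print(d,(proj("scene",(.5442-.04*d,.0376,.1257+d))-[200,150])*4)
print([ (proj("scene",(.535,.0376+s,.1257+.2))-[200,150])[0]*4 for s in(-.06,-.045,.045,.06)])
```

```text
0 [444.52297249 384.35194659]
0.05 [444.42208536 299.58247794]
0.1 [444.31512505 209.71008867]
0.15 [444.20152618 114.25970406]
0.2 [444.08065091  12.69538896]
0.25 [443.95177698 -95.58972037]
0.3 [ 443.81408329 -211.28555175]
[np.float64(313.58246955291224), np.float64(346.07770805843666), np.float64(545.1071163116264), np.float64(578.9711493799441)]
```

View pics/scene14.png

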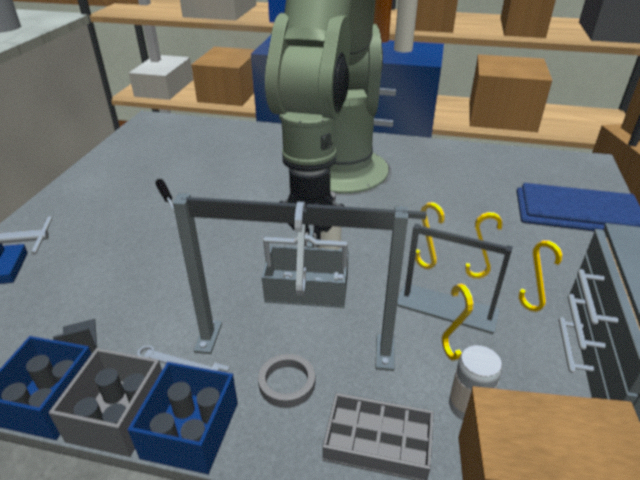

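Request:
drive_tool(
  series=[
    [0,0.0,0.002,-0.008,0],
    [0,0.02,0.004,0,0],
    [0,0.015,0.003,0,0],
    [0,0,0,0,0],
  ],
)

```text
clock: 15.45
position: [0.5773, 0.043, 0.1139]
tool_rot: [3.126, 0.034, -3.042]
force: [0.3, -0.0, -5.0]
grip_width: 0.0082
```

Run:
```python
from h import *
s=bot.observe();print(s["clock"],np.round(s["position"],4),np.round(s["tool_rot"],3),np.round(s["force"],1))
for n in ["scene","top"]:
  f=bot.grab_frame(n);cv2.imwrite(f"pics/{n}15.png",f[:,:,::-1])
crop("pics/scene15.png","pics/s15c.png",250,180,350,310,4.5)
crop("pics/top15.png","pics/t15c.png",270,105,370,205,6)
```

```text
15.45 [0.5773 0.043  0.1139] [ 3.126  0.034 -3.042] [ 0.3 -0.  -5. ]
```

View pics/s15c.png

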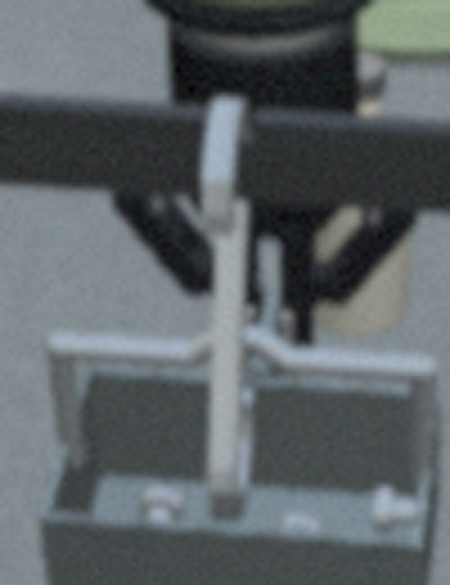

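View pics/t15c.png

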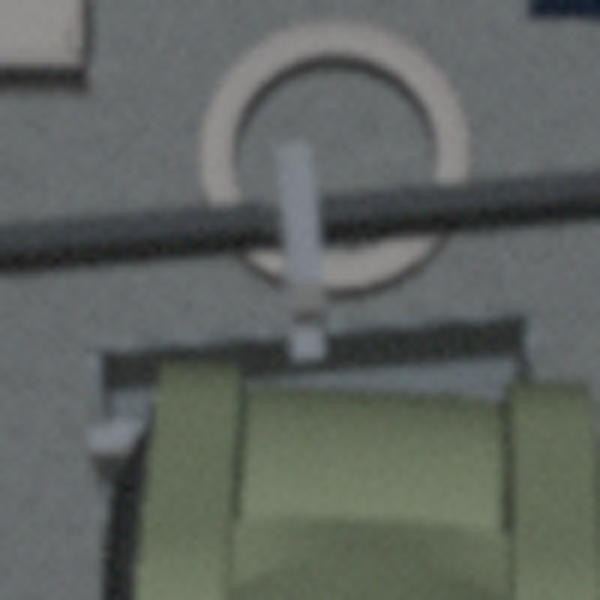

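Run:
```python
from h import *
f=lambda x,y:(270+x/6-.4,105+y/6-.4)
g=lambda x,y:(250+x/4.5-.4,180+y/4.5-.4)
a=atz("scene",g(50,345),.188);b=atz("scene",g(433,362),.188);print((a+b)/2,np.arctan2(-(b-a)[0],(b-a)[1]),np.linalg.norm(a-b))
print("tip near",atz("top",f(308,360),.184),"tip far",atz("top",f(308,326),.184),"end L",atz("top",f(90,440),.188))
print("hook bottom scene",atz("scene",g(227,505),.155),"shank at handle height",atz("scene",g(228,345),.2))
```

```text
[0.65933721 0.05128265 0.188     ] 0.1500476442666292 0.14800565658575868
tip near [0.67621653 0.05670072 0.184     ] tip far [0.68722218 0.05686999 0.184     ] end L [0.64881543 0.12564264 0.188     ]
hook bottom scene [0.70900987 0.05783252 0.155     ] shank at handle height [0.66981744 0.04926982 0.2       ]
```

Request:
drive_tool(
  series=[
    [0,0.0,0.001,0.004,0],
    [0,0.015,0.002,0,0],
    [0,0.013,0.002,0,0],
  ],
)

```text
clock: 15.85
position: [0.6013, 0.0467, 0.1181]
tool_rot: [3.126, 0.03, -3.044]
force: [0.1, 0.1, -3.2]
grip_width: 0.0082
```

Request:
drive_tool(
  series=[
    [0,0.01,0.0015,0,0],
    [0,0.007,0.001,0,0],
  ],
)

```text
clock: 16.05
position: [0.6188, 0.0492, 0.1184]
tool_rot: [3.126, 0.03, -3.044]
force: [-0.9, -0.4, -2.9]
grip_width: 0.0081
```

Run:
```python
from h import *
s=bot.observe();print(s["clock"],np.round(s["position"],4),np.round(s["tool_rot"],3),np.round(s["force"],1))
for n in ["scene","top"]:
  f=bot.grab_frame(n);cv2.imwrite(f"pics/{n}16.png",f[:,:,::-1])
crop("pics/scene16.png","pics/s16c.png",250,180,350,310,4.5)
crop("pics/top16.png","pics/t16c.png",270,105,370,205,6)
```

```text
16.05 [0.6188 0.0492 0.1184] [ 3.126  0.03  -3.044] [-0.9 -0.4 -2.9]
```

View pics/s16c.png

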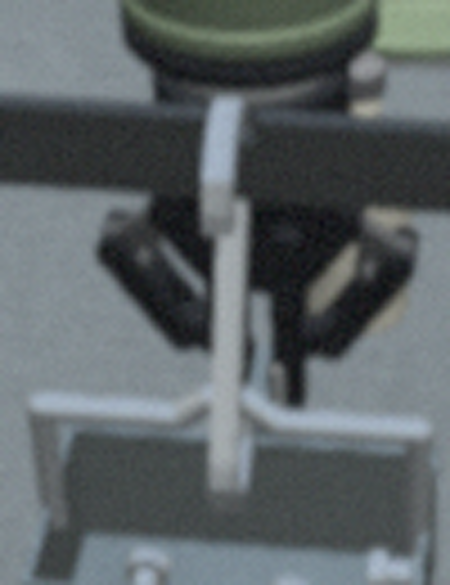

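View pics/t16c.png

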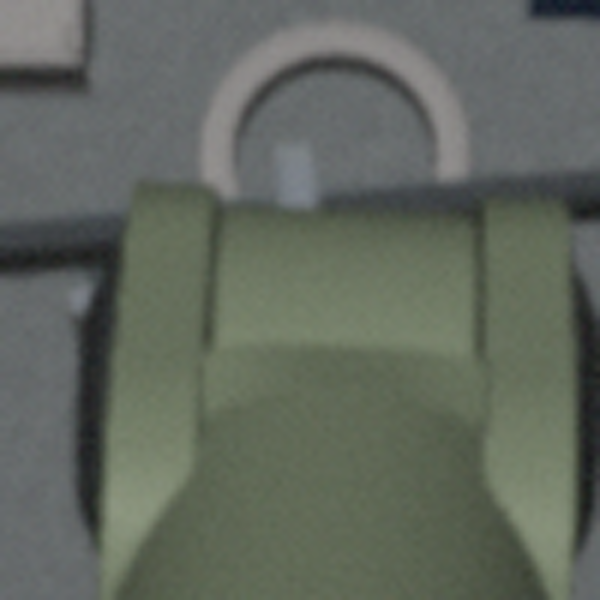

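Request:
drive_tool(
  series=[
    [0,0,0,-0.01,0],
    [0,0,0,-0.008,0],
  ],
)

```text
clock: 16.35
position: [0.6185, 0.0491, 0.0999]
tool_rot: [3.126, 0.031, -3.044]
force: [-0.4, 0.4, -4.1]
grip_width: 0.0084
```

Run:
```python
from h import *
f=bot.grab_frame("scene");cv2.imwrite("pics/scene17.png",f[:,:,::-1])
crop("pics/scene17.png","pics/s17c.png",275,240,325,300,10)
f=bot.grab_frame("wrist");cv2.imwrite("pics/wrist17.png",f[:,:,::-1])
```

```text
(no output)
```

View pics/s17c.png

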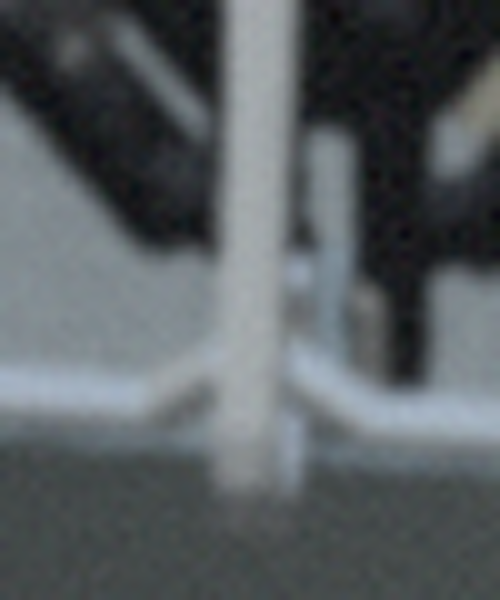

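View pics/wrist17.png

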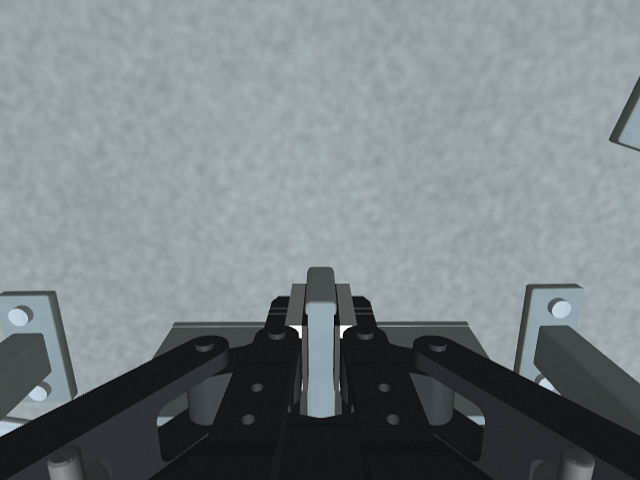

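Request:
drive_tool(
  series=[
    [0,0,0,-0.008,0],
    [0,0,0,-0.004,0],
  ],
)

```text
clock: 16.65
position: [0.6178, 0.0489, 0.0866]
tool_rot: [3.126, 0.03, -3.044]
force: [-0.2, 0.2, -3.5]
grip_width: 0.0083
```

Request:
drive_tool(
  series=[
    [0,0,0,-0.003,0],
    [0,0,0,0,0],
  ],
)

```text
clock: 16.85
position: [0.6186, 0.0489, 0.0835]
tool_rot: [3.126, 0.031, -3.044]
force: [0.6, 1.2, 4.1]
grip_width: 0.0077
```

Request:
drive_tool(
  series=[
    [0,0,0,-0.003,0],
    [0,0,0,0,0],
  ],
)

```text
clock: 17.05
position: [0.6207, 0.0491, 0.0821]
tool_rot: [3.126, 0.036, -3.045]
force: [0.2, -0.0, -1.8]
grip_width: 0.0081
```

Request:
drive_tool(
  series=[
    [0,-0.004,0,-0.001,0],
    [0,-0.003,0,-0.001,0],
  ],
)

```text
clock: 17.25
position: [0.6144, 0.0491, 0.0807]
tool_rot: [3.126, 0.039, -3.045]
force: [-0.3, -0.7, 7.2]
grip_width: 0.008
```

Run:
```python
from h import *
s=bot.observe();print(s["clock"],np.round(s["position"],4),np.round(s["tool_rot"],3),np.round(s["force"],1))
f=bot.grab_frame("scene");cv2.imwrite("pics/scene18.png",f[:,:,::-1])
crop("pics/scene18.png","pics/s18c.png",250,190,350,310,5)
```

```text
17.25 [0.6144 0.0491 0.0807] [ 3.126  0.039 -3.045] [-0.3 -0.7  7.2]
```

View pics/s18c.png

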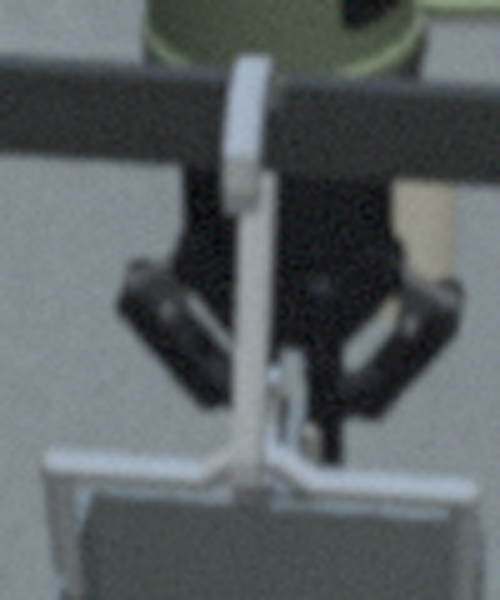

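Request:
drive_tool(
  series=[
    [0,0,0,0.001,0],
    [0,0,0,0,0],
  ],
)

```text
clock: 17.5
position: [0.6135, 0.0491, 0.0818]
tool_rot: [3.126, 0.039, -3.045]
force: [-0.6, -0.3, -1.0]
grip_width: 0.0083
```

Request:
drive_tool(
  series=[
    [50,0,0,0,0],
    [50,0,0,0,0],
    [50,0,0,0,0],
    [50,0,0,0,0],
    [50,0,0,0,0],
  ],
)

```text
clock: 18.0
position: [0.613, 0.0491, 0.0815]
tool_rot: [3.126, 0.038, -3.045]
force: [0.9, 0.0, -0.2]
grip_width: 0.0432
```

Run:
```python
from h import *
s=bot.observe();print(s["clock"],np.round(s["position"],4),np.round(s["tool_rot"],3),np.round(s["force"],1))
f=bot.grab_frame("scene");cv2.imwrite("pics/scene19.png",f[:,:,::-1])
crop("pics/scene19.png","pics/s19c.png",250,190,350,310,5)
f=bot.grab_frame("wrist");cv2.imwrite("pics/wrist19.png",f[:,:,::-1])
```

```text
18.0 [0.613  0.0491 0.0815] [ 3.126  0.038 -3.045] [ 0.9  0.  -0.2]
```

View pics/s19c.png

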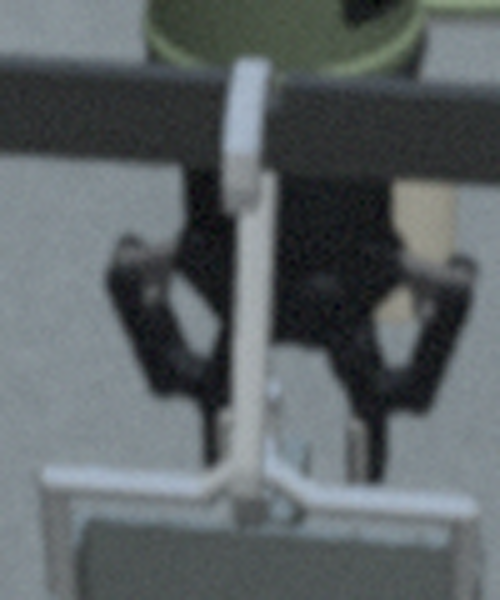

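View pics/wrist19.png

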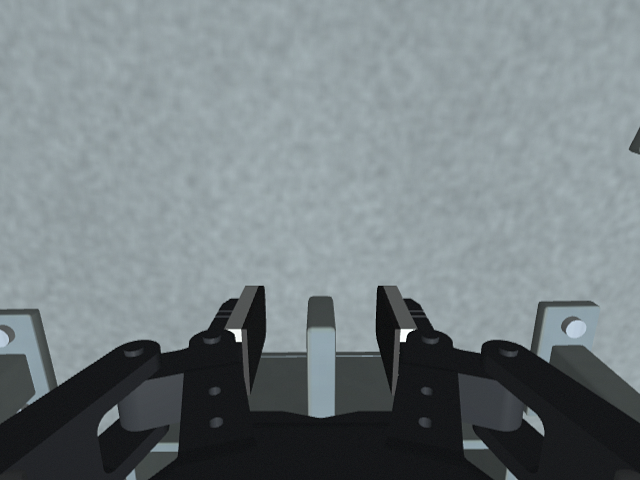

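Request:
drive_tool(
  series=[
    [50,-0.02,-0.002,0,0],
    [50,-0.035,-0.0035,0,0],
    [50,-0.03,-0.003,0,0],
    [50,-0.01,-0.001,0.005,0],
    [50,0,0,0,0],
    [50,0,0,0,0],
    [50,0,0,0,0],
    [50,0,0,0,0],
  ],
)

```text
clock: 18.9
position: [0.5182, 0.0397, 0.0869]
tool_rot: [3.126, 0.041, -3.044]
force: [-0.3, 0.2, -0.3]
grip_width: 0.0427
```

Run:
```python
from h import *
s=bot.observe();print(s["clock"],np.round(s["position"],4),np.round(s["force"],1))
A=[]
for k in range(4):
  f=bot.grab_frame("scene");A.append(f.astype(float))
cv2.imwrite("pics/scene20.png",f[:,:,::-1])
print([np.abs(A[0]-a)[180:330,240:360].mean() for a in A],[np.abs(A[0]-a)[330:450,340:430].mean() for a in A])
crop("pics/scene20.png","pics/s20c.png",230,180,370,330,4)
f=bot.grab_frame("wrist");cv2.imwrite("pics/wrist20.png",f[:,:,::-1])
f=bot.grab_frame("top");cv2.imwrite("pics/top20.png",f[:,:,::-1])
crop("pics/top20.png","pics/t20c.png",220,80,420,230,4)
```

```text
18.9 [0.5182 0.0397 0.0869] [-0.3  0.2 -0.3]
[np.float64(0.0), np.float64(2.610259259259259), np.float64(2.6177592592592593), np.float64(3.083222222222222)] [np.float64(0.0), np.float64(2.306141975308642), np.float64(2.3131172839506173), np.float64(2.3162962962962963)]
```

View pics/s20c.png

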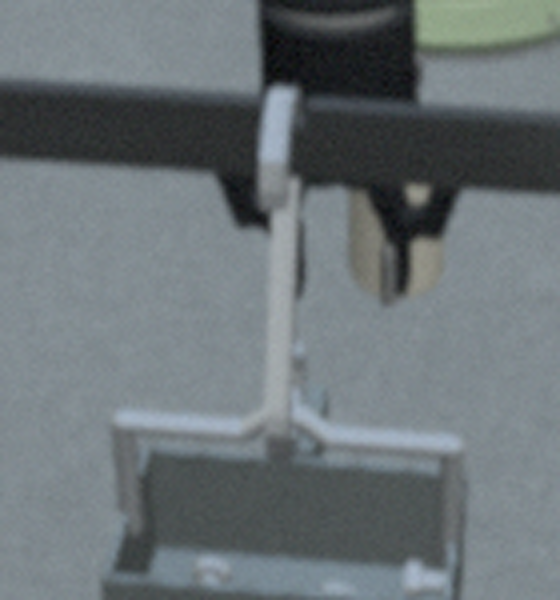

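View pics/wrist20.png

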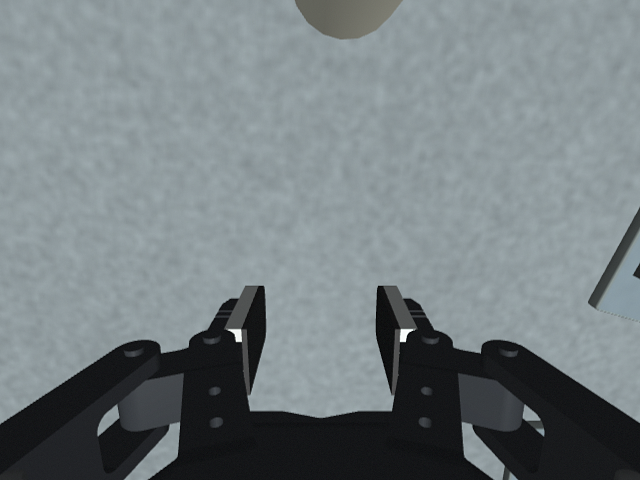

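View pics/t20c.png

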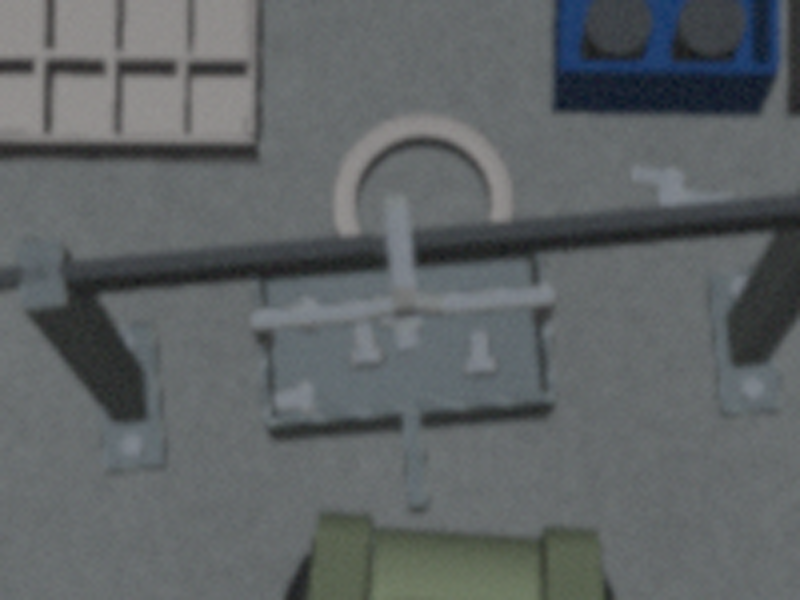

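Request:
drive_tool(
  series=[
    [50,0,0,0,0],
    [50,0,0,0,0],
    [50,0,0,0,0],
    [50,0,0,0,0],
    [50,0,0,0,0],
    [50,0,0,0,0],
    [50,0,0,0,0],
    [50,0,0,0,0],
    [50,0,0,0,0],
    [50,0,0,0,0],
    [50,0,0,0,0],
    [50,0,0,0,0],
  ],
)

```text
clock: 20.4
position: [0.5174, 0.0396, 0.0869]
tool_rot: [3.126, 0.04, -3.044]
force: [0.6, 0.6, -0.1]
grip_width: 0.0429
```

Request:
drive_tool(
  series=[
    [50,0,0,0,0],
    [50,0,0,0,0],
    [50,0,0,0,0],
    [50,0,0,0,0],
    [50,0,0,0,0],
    [50,0,0,0,0],
    [50,0,0,0,0],
    [50,0,0,0,0],
    [50,0,0,0,0],
    [50,0,0,0,0],
    [50,0,0,0,0],
    [50,0,0,0,0],
  ],
)

```text
clock: 21.6
position: [0.5174, 0.0396, 0.0869]
tool_rot: [3.126, 0.04, -3.044]
force: [0.6, 0.6, -0.4]
grip_width: 0.0428
```

Run:
```python
from ov import *
A=[bot.grab_frame("scene") for k in range(8)]
A=[a.astype(float) for a in A]
print([round(np.abs(A[0]-a)[220:340,240:360].mean(),3) for a in A],[round(np.abs(A[0]-a)[330:450,340:430].mean(),3) for a in A])
cv2.imwrite("pics/scene21.png",np.mean(A,0)[:,:,::-1])
T=np.mean([bot.grab_frame("top").astype(float) for k in range(3)],0);cv2.imwrite("pics/top21.png",T[:,:,::-1])
ims=[]
for cam,src,(x0,y0,w,h) in [("top","pics/top21.png",(275,105,80,110)),("scene","pics/scene21.png",(240,190,100,150))]:
    k=5 if cam=="top" else 4
    f=cv2.imread(src)[y0:y0+h,x0:x0+w];im=cv2.resize(f,None,fx=k,fy=k,interpolation=cv2.INTER_CUBIC);im2=im.copy()
    draw(cam,im2,(.691,.0573,.236),.06,0,x0,y0,k,(0,0,255));ims+=[np.hstack([im,im2])]
    cv2.imwrite(f"pics/o21{cam}.png",ims[-1])
```

```text
[np.float64(0.0), np.float64(2.98), np.float64(3.334), np.float64(3.326), np.float64(3.013), np.float64(2.6), np.float64(2.951), np.float64(3.866)] [np.float64(0.0), np.float64(2.323), np.float64(2.348), np.float64(2.327), np.float64(2.316), np.float64(2.343), np.float64(2.307), np.float64(2.322)][ WARN:0@10.558] global loadsave.cpp:1063 imwrite_ Unsupported depth image for selected encoder is fallbacked to CV_8U.
```

View pics/o21top.png

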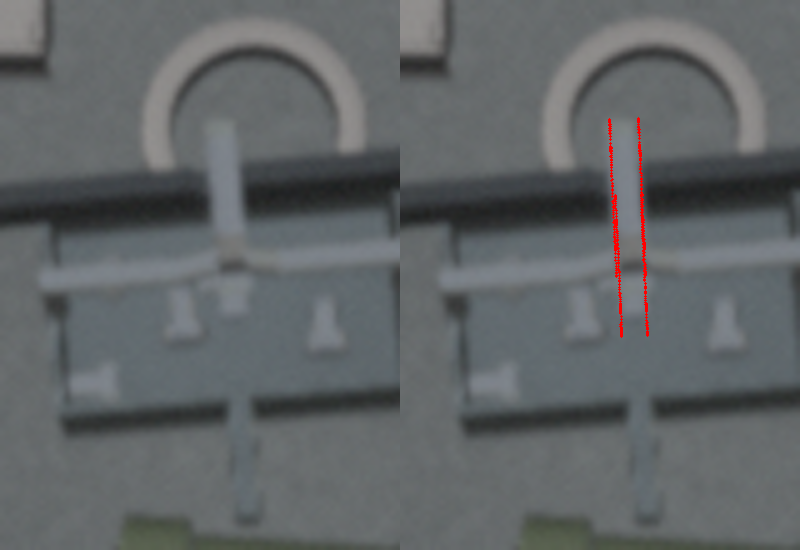

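View pics/o21scene.png

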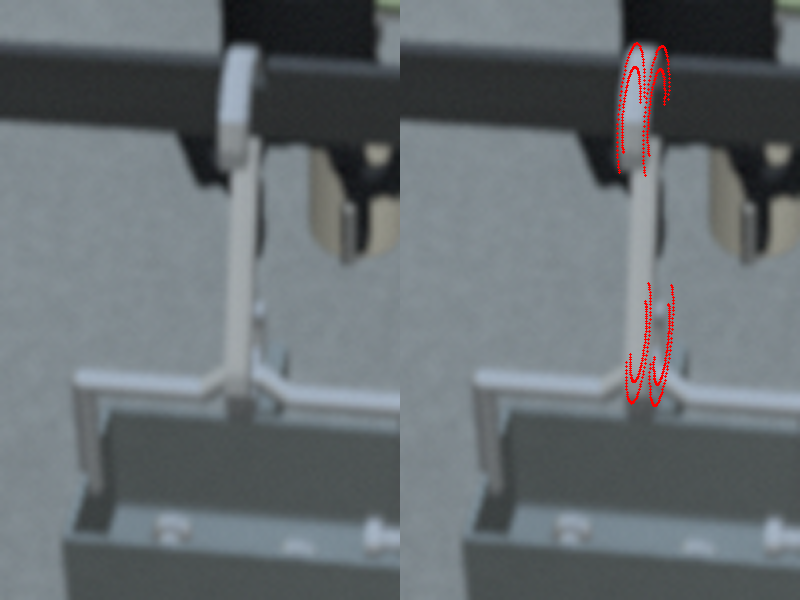

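```bash
cat > trk.py <<'E'
from h import *
def run(n=16):
    A=[];t=[]
    for k in range(n):
        t.append(bot.observe()["clock"]);A.append(cv2.cvtColor(bot.grab_frame("scene"),cv2.COLOR_RGB2GRAY).astype(np.float32))
    for nm,(x0,x1,y0,y1) in {"binlow":(250,350,300,345),"handle":(255,345,275,300)}.items():
        W=cv2.createHanningWindow((x1-x0,y1-y0),cv2.CV_32F)
        d=np.array([cv2.phaseCorrelate(A[0][y0:y1,x0:x1],a[y0:y1,x0:x1],W)[0] for a in A])
        print(nm,"px y",np.round(d[:,1],2).tolist(),"x",np.round(d[:,0],2).tolist())
    print(t[0],t[-1])
run()
E
python3 trk.py
```

```text
binlow px y [0.5, 0.26, 0.4, 0.67, 1.27, 1.32, 1.28, 3.01, 3.79, 4.18, 4.91, 4.57, 4.02, 3.45, 3.15, 1.8] x [0.0, 0.07, -0.3, -0.22, -0.6, -0.6, -1.33, -0.66, -0.77, -0.93, -0.62, -1.11, -1.43, -1.68, -1.1, -1.77]
handle px y [0.5, 0.23, 0.06, 0.57, 1.4, 0.63, 1.71, 1.6, 3.02, 2.74, 3.09, 2.56, 1.93, 1.78, 3.35, 2.17] x [0.0, -0.44, 0.2, -0.42, -0.58, -1.05, -0.69, -0.33, -0.59, -1.05, -2.01, -1.16, -1.9, -1.61, -3.75, 0.47]
22.15 22.9
```

Request:
drive_tool(
  series=[
    [50,0,0,0,0],
    [50,0,0,0,0],
    [50,0,0,0,0],
    [50,0,0,0,0],
    [50,0,0,0,0],
    [50,0,0,0,0],
    [50,0,0,0,0],
    [50,0,0,0,0],
    [50,0,0,0,0],
    [50,0,0,0,0],
    [50,0,0,0,0],
    [50,0,0,0,0],
  ],
)

```text
clock: 24.15
position: [0.5174, 0.0396, 0.0869]
tool_rot: [3.126, 0.04, -3.044]
force: [-0.4, 0.5, -0.6]
grip_width: 0.0422
```

Request:
drive_tool(
  series=[
    [50,0,0,0,0],
    [50,0,0,0,0],
    [50,0,0,0,0],
    [50,0,0,0,0],
    [50,0,0,0,0],
    [50,0,0,0,0],
    [50,0,0,0,0],
    [50,0,0,0,0],
    [50,0,0,0,0],
    [50,0,0,0,0],
    [50,0,0,0,0],
    [50,0,0,0,0],
  ],
)

```text
clock: 25.35
position: [0.5174, 0.0396, 0.0869]
tool_rot: [3.126, 0.04, -3.044]
force: [0.4, -0.3, -0.5]
grip_width: 0.0429
```

Request:
drive_tool(
  series=[
    [50,0,0,0,0],
    [50,0,0,0,0],
    [50,0,0,0,0],
    [50,0,0,0,0],
    [50,0,0,0,0],
    [50,0,0,0,0],
    [50,0,0,0,0],
    [50,0,0,0,0],
    [50,0,0,0,0],
    [50,0,0,0,0],
    [50,0,0,0,0],
    [50,0,0,0,0],
  ],
)

```text
clock: 26.55
position: [0.5174, 0.0395, 0.0869]
tool_rot: [3.126, 0.04, -3.045]
force: [0.4, -0.4, -0.0]
grip_width: 0.0429
```

Request:
drive_tool(
  series=[
    [50,0,0,0,0],
    [50,0,0,0,0],
    [50,0,0,0,0],
    [50,0,0,0,0],
    [50,0,0,0,0],
    [50,0,0,0,0],
    [50,0,0,0,0],
    [50,0,0,0,0],
    [50,0,0,0,0],
    [50,0,0,0,0],
    [50,0,0,0,0],
    [50,0,0,0,0],
  ],
)

```text
clock: 27.75
position: [0.5174, 0.0396, 0.0869]
tool_rot: [3.126, 0.04, -3.044]
force: [0.0, -0.2, 0.2]
grip_width: 0.0429
```

```bash
sed -i 's/^run()/run(24)/' trk.py; python3 trk.py
```

```text
binlow px y [0.5, 0.14, 0.51, 1.17, 1.19, 1.92, 1.85, 3.61, 2.64, 3.11, 3.03, 3.11, 3.05, 3.53, 1.99, 2.08, 1.16, 0.3, -0.12, 0.33, 0.64, 1.24, -3.81, -0.05] x [-0.0, -0.09, -0.26, -0.29, -0.51, 0.21, -0.32, -1.14, -0.5, -0.47, -0.52, -1.35, -0.76, -0.02, -1.17, 0.05, -0.59, -0.59, 0.11, -1.41, -0.08, -0.67, 2.16, -9.14]
handle px y [0.5, 0.28, 0.01, 0.67, 0.04, 0.4, 1.69, 1.96, 2.32, 1.89, 1.91, 1.82, 2.75, 2.6, 0.07, 0.01, 0.4, 0.88, -0.28, 0.45, -0.02, 0.45, 1.6, 1.45] x [0.0, 0.2, -0.03, -0.23, -0.24, 0.23, 0.0, -1.15, 0.27, -1.1, -1.28, -0.24, -0.9, -0.48, -0.56, -1.78, 0.37, 1.34, -0.85, 0.45, -0.31, -0.0, 0.39, -0.19]
27.75 28.9
```

```bash
python3 - <<'E'
from h import *
while bot.observe()["clock"]<52: bot.grab_frame("scene")
E
python3 trk.py
```

```text
binlow px y [0.5, 0.04, -0.09, 0.15, 0.34, 0.46, 1.41, 0.94, 1.78, 2.33, 3.03, 3.14, 2.16, 1.71, 1.71, 1.66, 1.5, 3.22, 0.55, 0.55, 1.32, 0.23, -0.43, 0.65] x [0.0, 0.03, -0.07, -0.15, 0.1, -0.24, -0.61, -0.35, -0.2, -0.81, -0.81, -0.79, -0.81, -0.77, -0.07, -0.1, -0.61, 15.76, -0.65, -1.47, -0.76, -0.94, 6.53, -1.23]
handle px y [0.5, 0.14, -0.14, -0.07, 0.24, 0.34, 1.19, 1.71, 1.96, 0.71, 1.01, 1.69, 1.64, 1.21, 1.07, 2.92, 2.19, 2.01, 1.37, 0.01, 0.25, -0.38, 0.94, 0.69] x [0.0, -0.2, 0.51, 0.11, 0.08, 0.07, -0.71, 0.12, -0.7, -0.12, 0.37, -0.72, 0.3, -1.35, -0.15, -0.32, -0.38, 0.54, -0.4, 0.56, -0.07, 1.08, -0.64, 0.41]
52.0 53.15
```

Run:
```python
from h import *
while bot.observe()["clock"]<62: bot.grab_frame("scene")
f=bot.grab_frame("scene");cv2.imwrite("pics/final.png",f[:,:,::-1])
s=bot.observe();print(s["clock"],s["force"])
```

```text
62.05 [-0.25881773  0.31897836  0.11189707]
```

View pics/final.png

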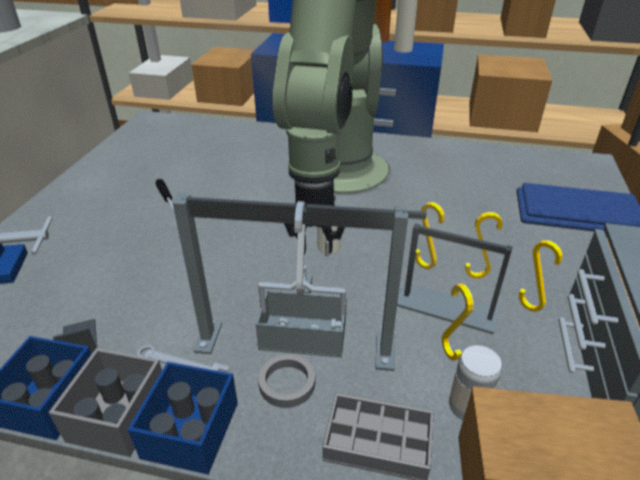

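The hook is in the notch at (299, 210). The bin hangs level at (302, 320), the bottle still stands at (328, 240), and the gripper is clear of everything. Handing in.

```bash
python3 -c "
from workcell import bot
print(bot.job_done())"
```

```text
the job is handed in; nothing more can be done
None
```

I handed the job in at about 62 s, and the interface reports no verdict. I took the grey S-hook off its stand and slid it along the rail until it dropped into the notch. Then I hung the bin by the raised middle of its handle in the lower curl and backed the gripper off.

**Hook in the notch:** after the drop the tool was about 9 mm lower than when the hook rested on the rail top, which puts the crown near 0.311 m. After release the empty hook hung about 0.1 rad off upright, and closer to upright once loaded. That is inside the 0.3 rad limit.

**Bin:** the last picture shows the handle in the curl, the bin level by eye with its hardware still inside, and the bottle standing. The gripper is clear and the wrist force is near zero.

**Not fully at rest:** the bin was still swaying slowly when I handed in. Image tracking at 52–53 s gave about ±4 mm with a period near 1 s, or roughly 0.025 m/s. That is below the 0.05 m/s limit, but the tracking was noisy and it was dying out only slowly.

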